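# Pack the skate-service case

## Robot

A 7-joint arm with a two-finger parallel gripper is mounted at the origin on the work surface. World frame = base frame: x ahead of the robot, y to its left, z up, the work surface at z = 0. Lengths are in m, angles in rad, forces in N, time in s.
With the tool pointing down it reaches from about 0.425 to 0.875 m from the base axis. Payload 4.7 kg.
Tool frame: the origin (TCP) lies midway between the tips of the shut fingers; the grasp point (between the pads) lies 19 mm behind it; x points along the fingers, z is the direction in which the jaws open and shut, and the axes are right-handed (so a half turn about x gives the same grasp; the last joint's range is limited). The gripper opens to 87 mm and grips with 3 to 60 N. Pads are 19 mm wide; open, the fingers measure 117 mm over their backs; the gripper's body (75 mm by 190 mm) begins 51 mm behind the grasp point.
Start: joints at [1.218, 0.321, -0.07, 1.45, 0.023, 1.371, -0.057], TCP at [0.233, -0.607, 0.2] pointing down, gripper open.
Joint ranges: [-2.86, 2.86], [-0.3, 2.09], [-1.38, 1.24], [0.06, 2.45], [-1.56, 4.7], [0.09, 2.05], [-2.69, 2.69]. Speed limits (rad/s): [2.57, 2.57, 3.14, 3.14, 3.14, 3.14, 3.14].

## Interface

Orientations are given as a rotation vector (axis times angle).
In Python, from bench import ctrl, vision, close_job gives the robot as it stands. The module is installed in compiled form; this text tells all that it offers.
- The arm moves only by the tool servo_tool, never from a script. Its argument "commands" is a list that holds one entry, the list of rows, each a list of 7 numbers: the turn, a rotation vector about the tool's x, y, z in degrees, then the shift along the tool's x, y, z in mm, then the finger opening in mm, from 0 to 87. In form: [[[wx, wy, wz, x, y, z, grip], ...]]. A call has 1 to 5 rows; each row is the pose to reach, as a shift and turn from the pose commanded when the call began, along the tool's axes at that moment; what a row does not reach only later rows make up. A row lasts 1/8 s, in which the tool goes at most 62.5 mm and 10.7 degrees, less where a joint would pass 70% of its speed; a pose out of reach is approached as far as the arm can. A call with a gripper value outside its range is refused whole. The fingers move at their own pace and stop on an object; "newtons" is the grip in N (left out, the last holds). Time passes only in rows, so rows that repeat a pose let the fingers close. It gives the time, the measured TCP pose, the force and the opening at its end, in the units of the state.
- ctrl.get_state(): the state, without advancing time (a new reading comes with each control period).
- vision.get_image(name): name is "scene" or "top" or "wrist"; returns the picture (400x640x3 uint8, red, green, blue); there is no depth.
- vision.camera_info(name): a dict with "fov_y" (degrees; the focal length in pixels is half the picture's height over the tangent of half this angle, whatever the lens; pixels are square), "cx", "cy" (the principal point, pixels), "pose" (4x4, takes a point from camera to world coordinates). Camera axes: x right, y down, z forward; pixel columns grow to the right and rows downward; lengths in m; the calibration is good to about 2 mm. The wrist camera is an equidistant fisheye: a pixel r from the principal point sees the ray r / f radians off the axis. A picture is of the moment at which its call begins: read the wrist's pose just before it. camera_info takes no time and is no camera call; for the wrist camera it gives the pose at the moment of the call.
- close_job(): hands the job in, once; it reports no verdict.
The state is a dict: "time": time; "joint_positions": joint angles; "qd": joint speeds; "joint_torque": joint torques, N m; "position": TCP position; "tool_rot": TCP orientation; "ft_force": force on the tool from outside, world axes, zero at the start; "torque": the same for the moment, N m; "grip_width": opening from 0.0 (shut) to 1.0 (fully open).
Only numpy, scipy, OpenCV 4.12 (cv2) and the standard library are available. Lean on these libraries where they do the work, as an engineer would, in place of code of your own. Each camera call takes 0.05 s, during which the arm holds its last target. There are 200 camera calls.

## Task

Pack the travelling service case: press every riser pad on the bench, and the red T-shaped skate tool if it is there, fully home in their matching cutouts of the case insert. The pads must lie with the bare metal face up and the rubber face down, so turn over any that lie rubber side up. Leave the two wheels and the glass jar where they are.

Things in the scene. Friction and masses are not known exactly. Their poses are not given: they have to be found in the camera images.
- riser_a_c (a point): A riser pad, a plate 84 mm long (own x), 54 wide (y), 16 thick (z), 0.16 kg: 12 mm bare aluminium on 4 mm black rubber. This point is its centre. Own z points out of the metal face (four dark screw heads, dark central bar): z up = metal up; the rubber face is plain. Either end may lead. Starts rubber side up.
- riser_b_c (a point): A second, identical riser pad, a plate 84 mm long (own x), 54 wide (y), 16 thick (z), 0.16 kg: 12 mm bare aluminium on 4 mm black rubber. This point is its centre. Own z points out of the metal face (four dark screw heads, dark central bar): z up = metal up; the rubber face is plain. Either end may lead. Starts rubber side up.
- riser_c_c (a point): A third, identical riser pad, a plate 84 mm long (own x), 54 wide (y), 16 thick (z), 0.16 kg: 12 mm bare aluminium on 4 mm black rubber. This point is its centre. Own z points out of the metal face (four dark screw heads, dark central bar): z up = metal up; the rubber face is plain. Either end may lead. Starts metal side up; may be absent.
- tool_c (a point): Red T-shaped skate tool, 16 mm thick, 0.16 kg, lying flat; either face may be up. This point: half-way up, on the stem near the centre of mass, a good grip. May be absent. Stem 24 mm wide, along own x from -22 to +68 mm of this point; crossbar 24 mm along x (-46 to -22 mm) by 84 mm along y.
- pocket_1 (a point): Pad cutout, right (-y) end of the near row of three; any pad fits any. Point: where a seated pad's centre comes, 8 mm above the cutout's floor, 3 below the insert's top. x: long direction, z up. 88 x 58 mm, 11 deep (2 mm clearance all round). Sprung sloping lugs mid-way along both long sides catch the pad 4.5 mm down; 10 to 20 N down on its middle presses it past them to the floor.
- pocket_2 (a point): Pad cutout, middle of the near row of three; any pad fits any. Point: where a seated pad's centre comes, 8 mm above the cutout's floor, 3 below the insert's top. x: long direction, z up. 88 x 58 mm, 11 deep (2 mm clearance all round). Sprung sloping lugs mid-way along both long sides catch the pad 4.5 mm down; 10 to 20 N down on its middle presses it past them to the floor.
- pocket_3 (a point): Pad cutout, left (+y) end of the near row of three; any pad fits any. Point: where a seated pad's centre comes, 8 mm above the cutout's floor, 3 below the insert's top. x: long direction, z up. 88 x 58 mm, 11 deep (2 mm clearance all round). Sprung sloping lugs mid-way along both long sides catch the pad 4.5 mm down; 10 to 20 N down on its middle presses it past them to the floor.
- pocket_tool (a point): T cutout at the insert's far side. Point: where tool_c comes when seated, 8 mm above the floor, 3 below the insert's top. Stem along this point's +y, crossbar at the -y end. 2 mm clearance all round, 11 deep. Sprung lugs beside the stem here catch the tool 4.5 mm down; 10 to 20 N down on the stem here presses it past them.
- case: Fixed flat case: insert 226 (x) by 270 (y) mm, top 20 mm above the bench; origin under its centre. Lid (196 x 260 mm, 24 high) lies open flat behind it, +x. Between pad cutouts the insert is flat for 32 mm.
- mat: Fixed cork mat, 150 (x) x 170 (y) x 3 mm, flat on the bench; a clear place to turn pads over. Origin under its centre.
- wheel_1: Blue skate wheel lying flat, 54 mm across, 32 high, near the robot; not to be moved. Origin under its centre.
- wheel_2: Blue skate wheel lying flat, 54 mm across, 32 high, at the back; not to be moved. Origin under its centre.
- jar: Glass jar with screw lid, 72 mm across, 100 high, at the robot's left; not to be moved. Origin under its centre.
Things that resemble listed ones, but are neither listed nor needed, are in the scene too. What is shaped like the part that bears riser_b_c but green or turquoise is not meant.

How it is judged:
By the outcome, as a careful person would: the job done as asked, in the order asked, and still so for the second after the job is handed in, with the robot touching nothing.
Of riser_c, tool only 1 to 2 are there at a start; the rules pass over those that are not, and their reading is None.
At some moment in a run one of riser_a, riser_b, riser_c, tool may be knocked a few centimetres aside while the robot is not near it.
Once in a run the grip may slacken for a moment while it holds something.
It also fails if it takes over 210 s, if anything falls off the work surface, if the arm or the gripper's body presses on something with over 40 N, if the wrist force passes 120 N, or if a joint passes its speed limit or range.

## Working session

There is one attempt and no reset: what is moved stays moved. The work goes in short steps, Python scripts to look and compute and a tool call to move; the robot and the scene stay as the last step left them, time stands still between calls to the robot, and variables do not carry over. Pictures are saved under pics/ and viewed, about 12 in all and at most 16, crops included, and the job is handed in when it is done.

Besides the shell and the picture viewer there is one more tool, called after "Call:" by a JSON object that holds its "method" and its "body". servo_tool: Moves the arm, as the interface text tells. Its arguments: {"type":"object","properties":{"commands":{"type":"array"},"newtons":{"type":"number"}},"required":["commands"]}

```bash
mkdir -p pics; python3 - <<'E'
from bench import ctrl, vision
import cv2,numpy as np
for n in("scene","top","wrist"):
    im=vision.get_image(n); cv2.imwrite(f"pics/{n}0.png",im[:,:,::-1]); i=vision.camera_info(n); print(n,i["fov_y"],i["cx"],i["cy"],np.round(i["pose"],3).tolist())
s=ctrl.get_state(); print({k:np.round(v,3).tolist() for k,v in s.items()})
E
```

```text
scene 54.26597018318622 323.91349331791815 202.49683238078453 [[-0.795, 0.499, -0.344, 0.983], [0.606, 0.668, -0.433, 0.487], [0.013, -0.552, -0.833, 1.045], [0.0, 0.0, 0.0, 1.0]]
top 57.05392452099541 321.7603059097555 200.46524344077795 [[0.012, -0.997, 0.073, 0.501], [-1.0, -0.012, 0.012, -0.057], [-0.011, -0.073, -0.997, 1.021], [0.0, 0.0, 0.0, 1.0]]
wrist 65.70646984690485 312.9063362494781 198.05937937641016 [[0.357, -0.904, -0.235, 0.297], [-0.934, -0.346, -0.089, -0.582], [-0.001, 0.251, -0.968, 0.383], [0.0, 0.0, 0.0, 1.0]]
{'time': 0.15, 'joint_positions': [1.218, 0.322, -0.07, 1.451, 0.023, 1.371, -0.057], 'qd': [-0.001, -0.004, -0.0, -0.004, 0.001, 0.0, 0.0], 'joint_torque': [0.0, -49.18, -0.404, -31.288, -0.064, 0.04, 0.0], 'position': [0.233, -0.606, 0.199], 'tool_rot': [0.936, 1.362, -0.934], 'ft_force': [-0.61, -0.325, -0.425], 'torque': [-0.064, -0.004, 0.004], 'grip_width': 0.999}
```

View pics/top0.png

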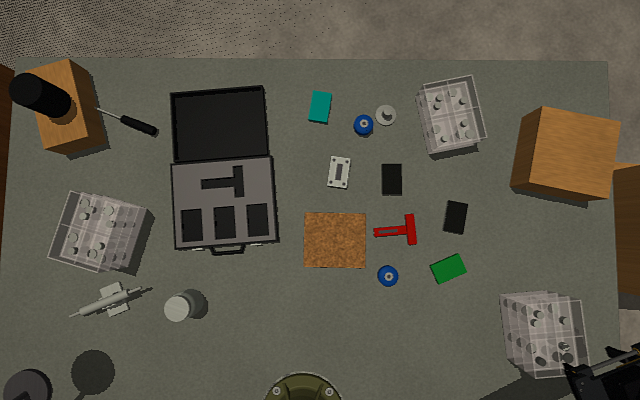

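View pics/scene0.png

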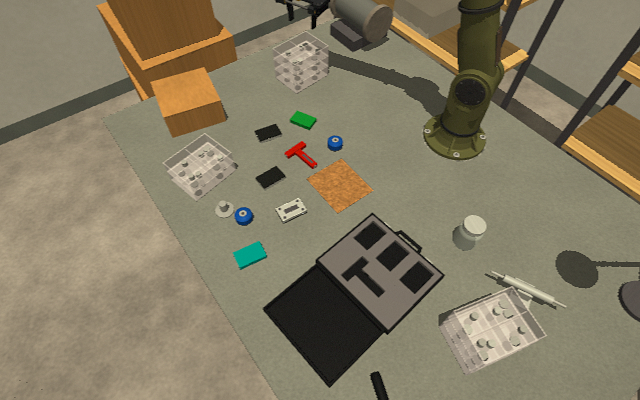

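```bash
cat > h.py <<'E'
from bench import ctrl, vision
import cv2, numpy as np
from scipy.spatial.transform import Rotation as R
def ray(n,info,px):
    px=np.atleast_2d(np.float64(px)); f=200/np.tan(np.radians(info["fov_y"])/2)
    d=(px-[info["cx"],info["cy"]])/f
    if n=="wrist":
        r=np.linalg.norm(d,axis=1,keepdims=True)+1e-12; v=np.c_[d/r*np.sin(r),np.cos(r)]
    else: v=np.c_[d,np.ones(len(d))]
    P=np.array(info["pose"]); return P[:3,3],v@P[:3,:3].T
def cast(n,info,px,z):
    o,v=ray(n,info,px); return o+v*((z-o[2])/v[:,2:])
def shot(n,save=None):
    i=vision.camera_info(n); im=vision.get_image(n)
    if save: cv2.imwrite(f"pics/{save}.png",im[:,:,::-1])
    return im,i
def rects(n,im,info,mask,z,lo,hi):
    """min-area rectangles of mask blobs cast on plane z: centre, long/short mm, long axis angle deg"""
    out=[]
    for c in cv2.findContours(mask.astype(np.uint8),cv2.RETR_LIST,cv2.CHAIN_APPROX_NONE)[0]:
        if len(c)<20: continue
        w=cast(n,info,c[:,0,:],z)[:,:2].astype(np.float32); (x,y),(a,b),t=cv2.minAreaRect(w*1000)
        if a<b: a,b,t=b,a,t+90
        if lo<=a<=hi: out.append((round(x,1),round(y,1),round(a,1),round(b,1),round((t+90)%180-90,1),c[:,0].mean(0).round().tolist()))
    return out
def hsv(im): return cv2.cvtColor(im,cv2.COLOR_RGB2HSV)
def go(p,yaw=None,rot=None):
    """row to reach TCP p (mm); tool down with jaw axis at world angle yaw deg (mod 180), or given Rotation"""
    s=ctrl.get_state(); R0=R.from_rotvec(s["tool_rot"])
    if rot is None:
        best=[]
        for k in(0,180):
            y=np.radians(yaw+k); zt=np.array([np.cos(y),np.sin(y),0]); xt=np.array([0,0,-1.])
            best.append(R.from_matrix(np.c_[xt,np.cross(zt,xt),zt]))
        rot=min(best,key=lambda q:(R0.inv()*q).magnitude())
    w=np.degrees((R0.inv()*rot).as_rotvec()); d=R0.inv().apply(np.array(p)-np.array(s["position"])*1000)
    return np.r_[w,d].round(1).tolist()
E
python3 - <<'E'
from h import *
s=ctrl.get_state(); print(R.from_rotvec(s["tool_rot"]).as_matrix().round(2))
im,i=shot("top"); H=hsv(im); V=H[...,2]; S=H[...,1]
def show(t,r): print(t,*r,sep="\n  ")
show("dark16",rects("top",im,i,V<50,.016,60,110))
show("dark20",rects("top",im,i,V<50,.020,60,130))
show("white",rects("top",im,i,(V>150)&(S<60),.016,60,110))
red=(S>120)&((H[...,0]<6)|(H[...,0]>172))&(V>60)
show("red",rects("top",im,i,red,.016,80,140))
show("blue",rects("top",im,i,(H[...,0]>100)&(H[...,0]<130)&(S>120),.032,30,80))
show("mat",rects("top",im,i,(H[...,0]>8)&(H[...,0]<22)&(S>90),.003,120,220))
show("insert",rects("top",im,i,(V>75)&(V<120)&(S<25),.020,180,320))
E
```

```text
[[-0.    0.93  0.36]
 [ 0.    0.36 -0.93]
 [-1.   -0.   -0.  ]]
dark16
  (67.5, -0.9, 95.9, 40.2, 87.8, [302.0, 392.0])
  (84.6, 697.6, 106.6, 38.1, 42.3, [41.0, 381.0])
  (266.0, 562.7, 61.0, 11.9, -70.9, [95.0, 312.0])
  (280.7, 275.4, 68.2, 34.6, -24.1, [201.0, 308.0])
  (317.4, 447.3, 77.3, 19.4, -62.7, [138.0, 294.0])
  (440.8, 209.6, 73.9, 15.7, -84.5, [228.0, 248.0])
  (469.6, 834.4, 93.1, 5.5, 4.4, [1.0, 235.0])
  (503.6, 311.0, 87.2, 55.8, 5.3, [191.0, 225.0])
  (511.8, 221.0, 87.4, 56.1, 5.4, [224.0, 222.0])
  (520.4, 131.2, 87.4, 55.9, 5.4, [257.0, 220.0])
  (533.6, -407.6, 86.3, 55.0, -10.3, [455.0, 217.0])
  (634.7, -235.6, 86.2, 52.2, 0.0, [392.0, 179.0])
  (881.0, 602.2, 107.3, 9.6, 16.9, [94.0, 89.0])
dark20
  (69.3, -1.1, 95.5, 40.0, 87.8, [302.0, 392.0])
  (86.3, 694.6, 106.1, 37.9, 42.3, [41.0, 381.0])
  (108.7, 556.9, 120.5, 113.9, 12.3, [91.0, 375.0])
  (266.9, 560.2, 60.8, 11.8, -70.9, [95.0, 312.0])
  (281.6, 274.1, 68.0, 34.4, -24.1, [201.0, 308.0])
  (318.1, 445.3, 77.0, 19.3, -62.7, [138.0, 294.0])
  (441.0, 208.6, 73.6, 15.7, -84.5, [228.0, 248.0])
  (469.7, 830.9, 92.8, 5.5, 4.4, [1.0, 235.0])
  (503.6, 309.5, 86.9, 55.6, 5.3, [191.0, 225.0])
  (511.8, 219.9, 87.1, 55.8, 5.4, [224.0, 222.0])
  (520.4, 130.5, 87.0, 55.7, 5.4, [257.0, 220.0])
  (533.4, -406.2, 85.9, 54.8, -10.3, [455.0, 217.0])
  (624.9, 229.7, 115.5, 85.9, -87.9, [226.0, 182.0])
  (634.1, -234.9, 85.8, 52.0, 0.0, [392.0, 179.0])
  (879.5, 599.6, 106.9, 9.5, 16.9, [94.0, 89.0])
white
  (655.3, -89.4, 81.8, 51.7, -7.4, [338.0, 171.0])
  (777.0, -368.0, 63.7, 33.1, 12.1, [438.0, 126.0])
  (779.8, -399.4, 69.2, 5.4, 12.0, [451.0, 128.0])
red
  (495.6, -242.6, 113.7, 82.3, -84.0, [399.0, 230.0])
blue
  (376.2, -223.1, 53.6, 50.6, 45.6, [388.0, 276.0])
  (782.9, -155.2, 52.9, 49.2, 0.3, [363.0, 125.0])
mat
  (468.1, -80.8, 170.2, 150.0, 89.5, [334.0, 240.0])
insert
```

```bash
python3 -c "
from h import *
print(go([655,-89,170],82.6))"
```

```text
[28.4, -0.1, 0.0, 29.9, 579.5, -331.6]
```

Call:
{"method": "servo_tool", "body": {"commands": [[[0,0,0,0,55,-31,87],[0,0,0,0,110,-62,87],[0,0,0,0,165,-93,87],[0,0,0,0,220,-124,87],[0,0,0,0,270,-154,87]]]}}

```text
time: 0.82
position: [0.431, -0.3644, 0.2003]
tool_rot: [0.934, 1.36, -0.935]
ft_force: [0.5, -0.6, -0.2]
grip_width: 1.003
```

Call:
{"method": "servo_tool", "body": {"commands": [[[0,0,0,0,55,-31,87],[0,0,0,0,110,-62,87],[0,0,0,0,165,-93,87],[0,0,0,0,220,-124,87],[0,0,0,0,270,-154,87]]]}}

```text
time: 1.45
position: [0.6277, -0.1241, 0.2001]
tool_rot: [0.935, 1.36, -0.935]
ft_force: [0.3, -1.5, 0.5]
grip_width: 0.999
```

```bash
python3 -c "
from h import *
print(ctrl.get_state()['position'],go([655,-89,170],82.6))"
```

```text
[ 0.62770898 -0.12414676  0.20013135] [28.4, 0.0, -0.0, 30.1, 38.1, -23.0]
```

Call:
{"method": "servo_tool", "body": {"commands": [[[10,0,0,15,19,-11,87],[20,0,0,30,38,-23,87],[28.4,0,0,30,38,-23,87],[28.4,0,0,30,38,-23,87]]]}}

```text
time: 1.95
position: [0.6538, -0.0903, 0.1697]
tool_rot: [1.301, 1.147, -1.303]
ft_force: [0.4, 0.2, 0.1]
grip_width: 1.003
```

```bash
python3 - <<'E'
from h import *
im,i=shot("wrist","w1"); H=hsv(im); V=H[...,2]; S=H[...,1]
print(*rects("wrist",im,i,(V>150)&(S<60),.016,60,110),sep="\n")
im,i=shot("scene"); H=hsv(im)
print(*rects("scene",im,i,(H[...,2]>130)&(H[...,1]<60),.016,60,110),sep="\n")
E
```

```text
(40.4, -812.1, 66.8, 41.1, 47.8, [604.0, 374.0])
(127.7, -724.1, 62.0, 23.4, 47.5, [595.0, 364.0])
(338.3, 706.5, 94.5, 68.5, -65.9, [14.0, 349.0])
(521.4, 31.2, 65.0, 52.5, 85.1, [238.0, 295.0])
(708.3, -367.2, 74.4, 21.0, -77.1, [521.0, 118.0])
(785.7, -156.8, 65.3, 58.2, -11.8, [358.0, 57.0])
(790.2, -524.9, 101.3, 55.2, 12.5, [589.0, 61.0])
(1067.2, 187.4, 64.4, 26.9, -83.4, [218.0, 372.0])
(351.3, 589.4, 69.5, 25.1, 74.8, [533.0, 324.0])
(1089.8, 8.8, 60.4, 32.0, -10.0, [176.0, 317.0])
(1177.6, -89.9, 65.1, 27.9, 87.7, [130.0, 307.0])
(286.8, 553.8, 108.6, 27.0, -56.3, [537.0, 300.0])
(323.8, 452.5, 78.3, 32.4, -80.3, [498.0, 280.0])
(1054.9, -115.7, 71.7, 40.3, -48.5, [170.0, 275.0])
(840.8, -33.9, 95.6, 72.9, -9.2, [248.0, 254.0])
(513.4, 171.0, 61.5, 25.2, 8.9, [380.0, 244.0])
(609.3, 115.5, 78.0, 40.3, 5.4, [343.0, 247.0])
(444.2, 211.9, 67.1, 4.0, -84.4, [407.0, 242.0])
(295.6, 302.7, 95.8, 81.7, 5.2, [465.0, 235.0])
(518.1, 127.5, 98.4, 67.0, 5.5, [370.0, 235.0])
(787.8, -158.3, 77.0, 63.1, 86.4, [243.0, 215.0])
(1309.6, -749.7, 98.5, 32.6, 41.5, [13.0, 172.0])
(1070.9, -822.0, 69.4, 39.4, 82.1, [79.0, 130.0])
(-361.4, 16.9, 64.7, 38.1, 40.7, [522.0, 96.0])
(-451.9, 14.0, 61.2, 17.3, 44.3, [535.0, 85.0])
(-432.4, -90.2, 80.4, 41.8, 10.0, [510.0, 75.0])
```

View pics/w1.png

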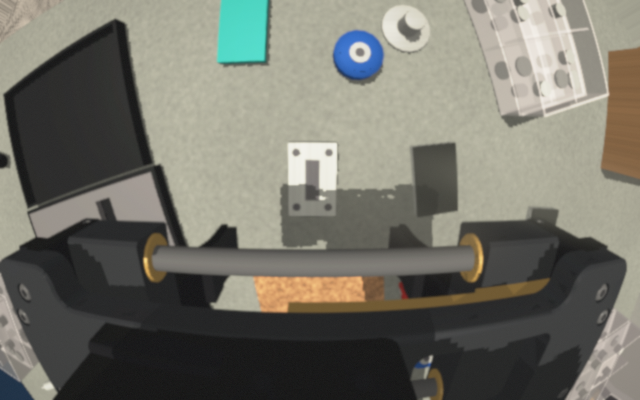

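```bash
python3 - <<'E'
from h import *
i=vision.camera_info("wrist")
w=cast("wrist",i,[(288,142),(337,143),(336,216),(289,216)],.016)*1000; print(w.round(1),w.mean(0))
im,i=shot("wrist"); H=hsv(im); V=H[...,2]; S=H[...,1]
m=(V>70)&(S<22); m[230:]=0; 
print(*rects("wrist",im,i,m,.016,60,110),sep="\n")
print(im[180,295],im[200,300],im[200,270],im[150,270])
E
```

```text
[[ 701.3  -70.3   16. ]
 [ 693.4 -123.2   16. ]
 [ 610.7 -112.7   16. ]
 [ 617.6  -59.2   16. ]] [655.74735947 -91.33938628  16.        ]
(655.1, -88.7, 86.3, 55.4, -6.5, [312.0, 183.0])
(788.5, -157.5, 61.5, 58.4, -33.2, [357.0, 55.0])
[239 238 229] [139 138 128] [176 175 157] [175 173 155]
```

```bash
python3 -c "
from h import *
print(go([655.2,-89.3,8],83.2))"
```

```text
[-0.5, 0.0, -0.0, 162.5, 1.0, -2.0]
```

Call:
{"method": "servo_tool", "body": {"commands": [[[-0.5,0,0,55,1,-2,87],[-0.5,0,0,110,1,-2,87],[-0.5,0,0,145,1,-2,87],[-0.5,0,0,162,1,-2,87],[-0.5,0,0,162,1,-2,87]]]}}

```text
time: 2.72
position: [0.6547, -0.089, 0.0078]
tool_rot: [1.297, 1.151, -1.298]
ft_force: [1.1, -0.2, 1.3]
grip_width: 0.999
```

Call:
{"method": "servo_tool", "body": {"commands": [[[0,0,0,0,0,0,40],[0,0,0,0,0,0,40],[0,0,0,0,0,0,40],[0,0,0,-10,0,0,40],[0,0,0,-50,0,0,40]]], "newtons": 35}}

```text
time: 3.35
position: [0.653, -0.0885, 0.0567]
tool_rot: [1.295, 1.154, -1.301]
ft_force: [1.0, -0.3, 0.5]
grip_width: 0.525
```

```bash
python3 - <<'E'
from h import *
print(ctrl.get_state()['position'],go([520.4,130.5,70],95.4),go([520.4,130.5,70],95.4-1.))
E
```

```text
[ 0.65296985 -0.08854882  0.05673121] [-12.3, -0.0, 0.3, -12.4, -157.9, -201.6] [-11.3, -0.0, 0.3, -12.4, -157.9, -201.6]
```

```bash
python3 - <<'E'
from h import *
shot("wrist","w2");s=ctrl.get_state(); print(s["grip_width"],s["ft_force"],s["time"])
E
```

```text
0.4985881026883117 [ 1.44609947 -0.62054421  4.9313927 ] 3.4
```

View pics/w2.png

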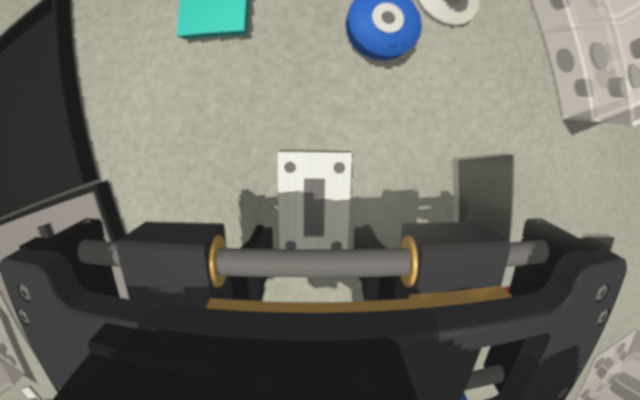

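Call:
{"method": "servo_tool", "body": {"commands": [[[0,0,0,0,0,0,75],[0,0,0,0,0,0,75],[0,0,0,0,0,0,75],[0,0,0,0,0,0,75],[0,0,0,20,0,0,75]]]}}

```text
time: 4.03
position: [0.6566, -0.0888, 0.0389]
tool_rot: [1.298, 1.147, -1.295]
ft_force: [0.9, -0.9, -0.2]
grip_width: 0.853
```

Call:
{"method": "servo_tool", "body": {"commands": [[[0,0,0,30,-1,0,70],[0,0,0,30,-1,0,48],[0,0,0,30,-1,0,48],[0,0,0,30,-1,0,48],[0,0,0,30,-1,0,48]]]}}

```text
time: 4.65
position: [0.655, -0.0887, 0.0093]
tool_rot: [1.298, 1.148, -1.296]
ft_force: [-0.3, 0.1, -0.4]
grip_width: 0.564
```

Call:
{"method": "servo_tool", "body": {"commands": [[[0,0,0,0,0,0,48],[0,0,0,-20,0,0,48],[0,0,0,-60,0,0,48],[0,0,0,-60,0,0,48]]]}}

```text
time: 5.15
position: [0.6578, -0.0887, 0.074]
tool_rot: [1.301, 1.143, -1.291]
ft_force: [1.6, -0.2, 0.5]
grip_width: 0.551
```

```bash
python3 - <<'E'
from h import *
im,i=shot("wrist","w3")
s=ctrl.get_state(); print(s["grip_width"],s["ft_force"])
print(s['position'],go([520.4,130.5,70],95.4))
E
```

```text
0.548842563073206 [-0.00559599  1.030765   -0.4889877 ]
[ 0.65619787 -0.0886424   0.07168348] [-12.3, 0.1, -0.3, 0.7, -161.1, -201.3]
```

View pics/w3.png

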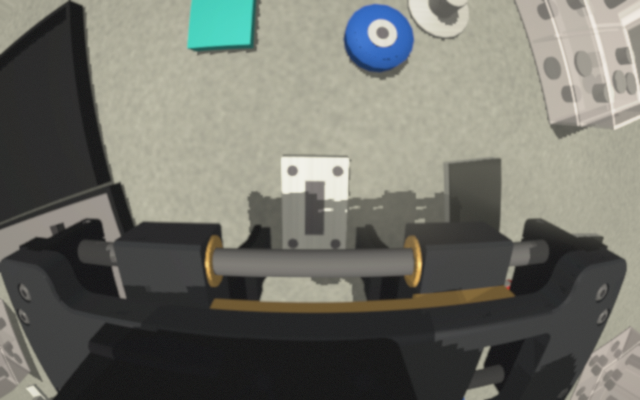

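Call:
{"method": "servo_tool", "body": {"commands": [[[0,0,0,0,0,0,70],[0,0,0,0,0,0,70],[0,0,0,0,0,0,70],[0,0,0,40,0,0,70],[0,0,0,60,0,0,70]]]}}

```text
time: 5.82
position: [0.6524, -0.0886, 0.0057]
tool_rot: [1.295, 1.153, -1.3]
ft_force: [-1.0, 0.8, -0.4]
grip_width: 0.802
```

Call:
{"method": "servo_tool", "body": {"commands": [[[0,0,0,9,0,0,70],[0,0,0,9,0,0,70],[0,0,0,9,0,0,48],[0,0,0,9,0,0,48],[0,0,0,9,0,0,48]]]}}

```text
time: 6.45
position: [0.6547, -0.0886, -0.0]
tool_rot: [1.298, 1.149, -1.296]
ft_force: [0.0, -0.0, -0.5]
grip_width: 0.586
```

Call:
{"method": "servo_tool", "body": {"commands": [[[0,0,0,0,0,0,48],[0,0,0,0,0,0,48]]]}}

```text
time: 6.7
position: [0.6542, -0.0886, -0.0007]
tool_rot: [1.297, 1.15, -1.297]
ft_force: [-0.1, 0.2, -0.0]
grip_width: 0.555
```

```bash
python3 - <<'E'
from h import *
im,i=shot("scene"); im2,i2=shot("wrist")
c=im[120:300,180:400]; c=cv2.resize(c,None,fx=2.4,fy=2.4)
c2=cv2.resize(im2[100:300,150:480],(528,320))
H=max(c.shape[0],c2.shape[0]); 
cv2.imwrite("pics/s4.png",np.vstack([c[:,:528],c2])[:,:,::-1])
E
```

```text
(no output)
```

View pics/s4.png

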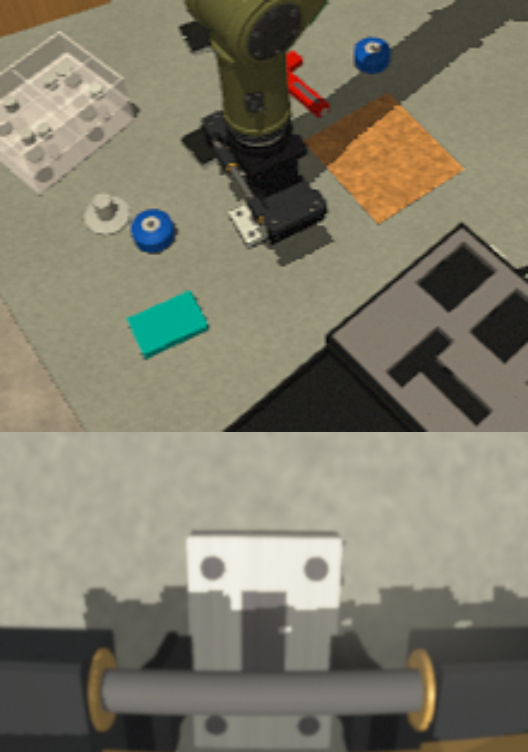

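Call:
{"method": "servo_tool", "body": {"commands": [[[0,0,0,0,0,0,25],[0,0,0,0,0,0,25],[0,0,0,0,0,0,25],[0,0,0,0,0,0,25],[0,0,0,0,0,0,25]]]}}

```text
time: 7.42
position: [0.6542, -0.0886, -0.0008]
tool_rot: [1.297, 1.15, -1.297]
ft_force: [0.5, 0.1, -0.1]
grip_width: 0.292
```

```bash
python3 - <<'E'
from h import *
im,i=shot("scene"); im2,i2=shot("wrist")
c=cv2.resize(im[170:260,240:350],None,fx=4.8,fy=4.8)
c2=cv2.resize(im2[100:300,150:480],(528,320))
cv2.imwrite("pics/s5.png",np.vstack([c[:,:528],c2])[:,:,::-1])
# project TCP and grasp point into wrist
P=np.linalg.inv(i2["pose"]); s=ctrl.get_state(); f=200/np.tan(np.radians(i2["fov_y"])/2)
Rt=R.from_rotvec(s["tool_rot"])
for off in([0,0,0],[-.019,0,0],[0,0,.027],[0,0,-.027]):
    p=P@np.r_[np.array(s["position"])+Rt.apply(off),1]; th=np.arctan2(np.hypot(p[0],p[1]),p[2]); print(off,np.array([i2["cx"],i2["cy"]])+f*th*p[:2]/np.hypot(p[0],p[1]))
E
```

```text
[0, 0, 0] [312.33769148 230.47974766]
[-0.019, 0, 0] [312.32622119 242.02971662]
[0, 0, 0.027] [354.74513928 230.2013811 ]
[0, 0, -0.027] [269.94187578 230.35335693]
```

View pics/s5.png

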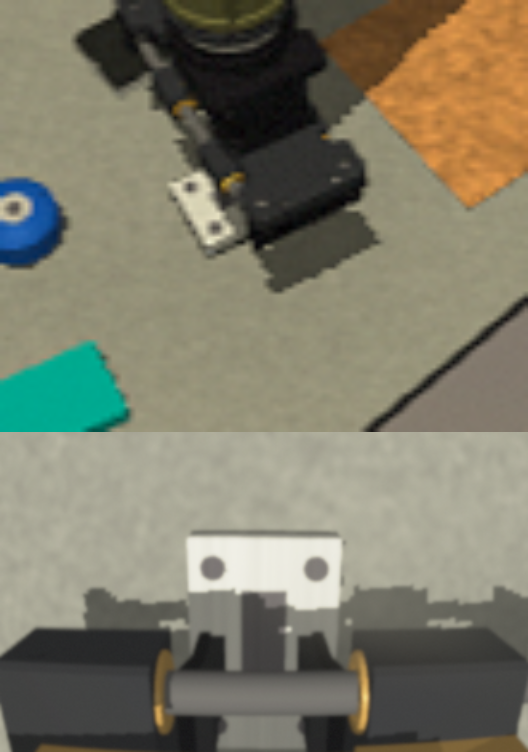

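Call:
{"method": "servo_tool", "body": {"commands": [[[0,0,0,1,0,0,25],[0,0,0,2,0,0,25]]]}}

```text
time: 7.78
position: [0.6541, -0.0885, -0.0029]
tool_rot: [1.297, 1.15, -1.297]
ft_force: [0.3, 0.3, -0.5]
grip_width: 0.287
```

```bash
python3 - <<'E'
from h import *
i=vision.camera_info("wrist")
w=cast("wrist",i,[(150+187*.625,100+103*.625),(150+342*.625,100+108*.625)],.016)*1000; print(w.round(1),np.linalg.norm(w[0]-w[1]),np.round(i["pose"],3))
for z in(-.02,0,.02,.03): w=cast("wrist",i,[(150+187*.625,100+103*.625),(150+342*.625,100+108*.625)],z)*1000; print(z,np.linalg.norm(w[0]-w[1]))
print(ctrl.get_state())
E
```

```text
[[ 701.7  -69.6   16. ]
 [ 693.7 -121.5   16. ]] 52.561453109260036 [[-0.121 -0.961 -0.249  0.722]
 [-0.993  0.118  0.029 -0.097]
 [ 0.001  0.251 -0.968  0.181]
 [ 0.     0.     0.     1.   ]]
-0.02 64.02858212644689
0 57.657954894676415
0.02 51.28732766290598
0.03 48.10201404702072
{'time': 7.775, 'joint_positions': array([ 0.37376449,  0.53075167, -0.36358804,  1.61695948,  0.21127886,
        1.03290988, -1.74367714]), 'qd': array([-0.00228535,  0.01114504,  0.00173347,  0.00475239,  0.00303201,
       -0.01277367, -0.0042647 ]), 'joint_torque': array([ 6.67523331e-03, -5.40719032e+01, -5.30326143e+00, -2.69512743e+01,
       -1.22779768e-02, -6.81132590e-02,  2.75219005e-03]), 'position': array([ 0.65414287, -0.08854273, -0.00285329]), 'tool_rot': array([ 1.29702724,  1.14997461, -1.29721174]), 'ft_force': array([ 0.28167406,  0.32582239, -0.52575243]), 'torque': array([ 0.04904644, -0.02186686, -0.03230285]), 'grip_width': 0.2867703410015483}
```

Call:
{"method": "servo_tool", "body": {"commands": [[[0,0,0,1.5,0,0,25],[0,0,0,3,0,0,25],[0,0,0,4,0,0,25],[0,0,0,5,0,0,25]]]}}

```text
time: 8.28
position: [0.6542, -0.0886, -0.0058]
tool_rot: [1.297, 1.15, -1.298]
ft_force: [-5.8, -0.5, 13.4]
grip_width: 0.287
```

Call:
{"method": "servo_tool", "body": {"commands": [[[0,0,0,1.5,0,0,25],[0,0,0,3,0,0,25],[0,0,0,4,0,0,25],[0,0,0,5,0,0,25]]]}}

```text
time: 8.78
position: [0.6543, -0.0887, -0.006]
tool_rot: [1.296, 1.149, -1.299]
ft_force: [-17.1, 1.2, 38.4]
grip_width: 0.286
```

Call:
{"method": "servo_tool", "body": {"commands": [[[0,0,0,-20,0,0,65],[0,0,0,-20,0,0,65],[0,0,0,-20,0,0,65],[0,0,0,-20,0,0,65],[0,0,0,-20,0,0,65]]]}}

```text
time: 9.4
position: [0.6536, -0.0885, 0.0062]
tool_rot: [1.297, 1.151, -1.298]
ft_force: [0.1, -0.2, 0.1]
grip_width: 0.719
```

Call:
{"method": "servo_tool", "body": {"commands": [[[0,0,0,0,0,0,65],[0,0,0,10,0,0,65],[0,0,0,17,0,0,65],[0,0,0,19,0,0,65],[0,0,0,21,0,0,65]]]}}

```text
time: 10.02
position: [0.6542, -0.0885, -0.014]
tool_rot: [1.297, 1.15, -1.297]
ft_force: [-0.3, 0.0, -0.3]
grip_width: 0.748
```

Call:
{"method": "servo_tool", "body": {"commands": [[[0,0,0,2,0,0,65],[0,0,0,3,0,0,65],[0,0,0,3,0,0,40],[0,0,0,3,0,0,40],[0,0,0,3,0,0,40]]]}}

```text
time: 10.65
position: [0.6543, -0.0887, -0.0166]
tool_rot: [1.297, 1.15, -1.297]
ft_force: [0.4, 0.4, 0.9]
grip_width: 0.614
```

Call:
{"method": "servo_tool", "body": {"commands": [[[0,0,0,0,0,0,40],[0,0,0,0,0,0,40],[0,0,0,0,0,0,40]]]}}

```text
time: 11.02
position: [0.6543, -0.0887, -0.0166]
tool_rot: [1.297, 1.15, -1.297]
ft_force: [-0.2, -0.0, 0.8]
grip_width: 0.612
```

Call:
{"method": "servo_tool", "body": {"commands": [[[0,0,0,-20,0,0,40],[0,0,0,-70,0,0,40],[0,0,0,-80,0,0,40],[0,0,0,-80,0,0,40]]]}}

```text
time: 11.52
position: [0.6548, -0.0885, 0.0646]
tool_rot: [1.298, 1.148, -1.296]
ft_force: [-0.7, 0.7, -1.6]
grip_width: 0.617
```

```bash
python3 - <<'E'
from h import *
s=ctrl.get_state(); print(s["grip_width"],s["ft_force"])
# pad long axis relative to jaw axis: pads clamp it square -> jaw = long+90
print(s['position'],go([520.4,130.5,63],95.4))
E
```

```text
0.6174997900498624 [-0.66968453  0.73061369 -1.61858051]
[ 0.65483232 -0.08852495  0.06460129] [-12.3, 0.0, -0.1, 1.2, -159.7, -201.3]
```

Call:
{"method": "servo_tool", "body": {"commands": [[[-4,0,0,0,-35,-44,40],[-8,0,0,0,-75,-95,40],[-12.3,0,0,0,-115,-145,40],[-12.3,0,0,0,-150,-189,40],[-12.3,0,0,1,-159.7,-201.3,40]]]}}

```text
time: 12.15
position: [0.5157, 0.1347, 0.0609]
tool_rot: [1.133, 1.259, -1.136]
ft_force: [0.2, -1.0, -2.5]
grip_width: 0.617
```

```bash
python3 - <<'E'
from h import *
s=ctrl.get_state(); print(s["grip_width"],s["ft_force"],s["position"])
im,i=shot("wrist","w6"); H=hsv(im); V=H[...,2]
print(*rects("wrist",im,i,V<50,.020,60,130),sep="\n")
# where each should show
im,i=shot("top"); H=hsv(im)
print("top",*rects("top",im,i,(H[...,2]>120)&(H[...,1]<45),.09,30,110),sep="\n")
E
```

```text
0.6171717492255638 [ 0.22704802 -0.98939212 -2.470857  ] [0.51572483 0.1347176  0.06085255]
(483.0, 263.3, 100.5, 49.9, 77.4, [169.0, 237.0])
(677.8, 336.1, 65.7, 15.9, 80.1, [101.0, 5.0])
top
(147.1, -10.0, 39.3, 3.7, 86.7, [305.0, 372.0])
(188.8, -619.2, 41.0, 21.8, -2.0, [555.0, 360.0])
(290.9, 462.0, 50.1, 18.9, -68.5, [117.0, 309.0])
(294.8, 315.6, 61.4, 57.6, 2.5, [176.0, 309.0])
(469.3, 577.7, 30.5, 17.9, 3.6, [75.0, 237.0])
(536.7, 439.4, 31.9, 18.4, -43.1, [131.0, 211.0])
(788.7, -209.3, 35.2, 24.3, 69.5, [386.0, 116.0])
(791.9, 512.5, 63.3, 3.4, 68.8, [108.0, 112.0])
(793.8, -206.5, 51.9, 49.4, -44.2, [385.0, 114.0])
```

View pics/w6.png

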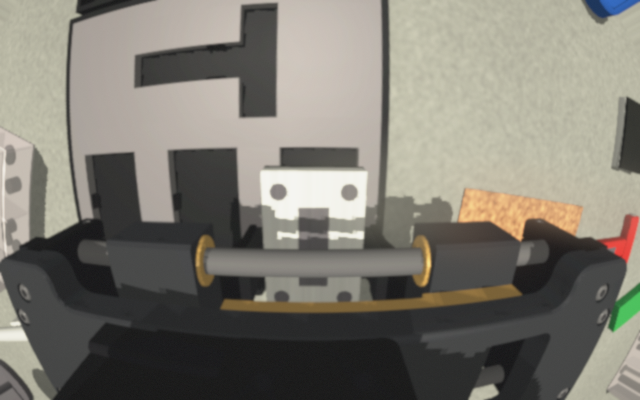

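```bash
python3 - <<'E'
from h import *
i=vision.camera_info("wrist"); s=ctrl.get_state(); print(s["position"],go([520.4,130.5,63],95.4))
p=lambda px,z:print((cast("wrist",i,px,z)*1000).round(1).tolist())
p([(281,149),(358,149)],.020)   # pocket far corners
p([(262,168),(367,170)],s["position"][2]+.0326)  # pad far corners
p([(244,117),(276,116),(277,4),(244,6),(136,55),(135,87)],.020) # T: crossbar near-right.., stem end
E
```

```text
[0.51769552 0.13203707 0.06105118] [0.2, 0.0, 0.1, -2.0, 2.5, 1.8]
[[562.6, 159.2, 20.0], [568.1, 103.3, 20.0]]
[[560.2, 161.2, 93.7], [564.2, 109.0, 93.7]]
[[584.0, 188.4, 20.0], [586.3, 164.9, 20.0], [671.6, 172.9, 20.0], [669.3, 197.5, 20.0], [632.4, 285.3, 20.0], [605.8, 283.2, 20.0]]
```

Call:
{"method": "servo_tool", "body": {"commands": [[[0,0,0,20,0.5,0,40],[0,0,0,40,0.5,0,40],[0,0,0,40,0.5,0,40],[0,0,0,40,0.5,0,40]]]}}

```text
time: 12.75
position: [0.5211, 0.1293, 0.0224]
tool_rot: [1.141, 1.251, -1.141]
ft_force: [1.0, 0.7, -1.3]
grip_width: 0.61
```

```bash
python3 - <<'E'
from h import *
im,i=shot("wrist"); cv2.imwrite("pics/w7.png",cv2.resize(im[120:280,160:440],None,fx=2.8,fy=2.8,interpolation=cv2.INTER_CUBIC)[:,:,::-1])
s=ctrl.get_state(); print(s["position"],go([519.3,130.4,0],95.4),s["ft_force"])
E
```

```text
[0.5212992  0.12977181 0.02281653] [-0.1, 0.0, -0.1, 22.8, -2.0, -0.8] [ 0.20288829 -0.13987305 -2.35821712]
```

View pics/w7.png

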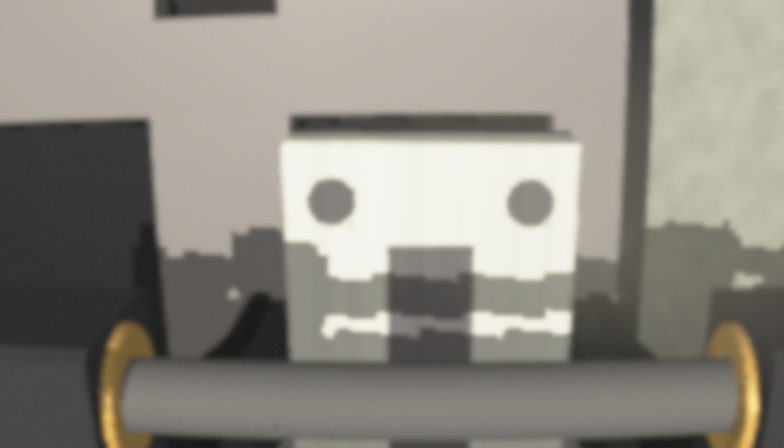

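```bash
python3 - <<'E'
from h import *
i=vision.camera_info("wrist"); s=ctrl.get_state()
p=lambda px,z:print((cast("wrist",i,px,z)*1000).round(1).tolist())
p([(263.9,161.8),(357.1,161.1)],.020)
p([(260.7,170.4),(367.5,171.1)],.0554)
print(s["position"])
E
```

```text
[[561.7, 163.1, 20.0], [567.3, 106.4, 20.0]]
[[562.5, 159.3, 55.4], [567.1, 106.1, 55.4]]
[0.5212992  0.12977181 0.02281653]
```

Call:
{"method": "servo_tool", "body": {"commands": [[[0,0,0,10,-2.2,-1.6,40],[0,0,0,18,-2.2,-1.6,40],[0,0,0,22,-2.2,-1.6,40],[0,0,0,22,-2.2,-1.6,40]]]}}

```text
time: 13.3
position: [0.5176, 0.1315, -0.0002]
tool_rot: [1.139, 1.253, -1.14]
ft_force: [-0.0, -1.1, -2.1]
grip_width: 0.614
```

Call:
{"method": "servo_tool", "body": {"commands": [[[0,0,0,0,0,0,70],[0,0,0,0,0,0,70],[0,0,0,0,0,0,70],[0,0,0,-30,0,0,70],[0,0,0,-60,0,0,0]]]}}

```text
time: 13.92
position: [0.5176, 0.132, 0.0608]
tool_rot: [1.139, 1.253, -1.139]
ft_force: [1.6, -1.0, -0.5]
grip_width: 0.753
```

Call:
{"method": "servo_tool", "body": {"commands": [[[0,0,0,0,1,0,0],[0,0,0,0,1,0,0],[0,0,0,0,1,0,0],[0,0,0,0,1,0,0],[0,0,0,0,1,0,0]]]}}

```text
time: 14.55
position: [0.5186, 0.1319, 0.0597]
tool_rot: [1.139, 1.253, -1.14]
ft_force: [-0.1, 0.1, 0.1]
grip_width: 0.208
```

Call:
{"method": "servo_tool", "body": {"commands": [[[0,0,0,0,0,0,0],[0,0,0,0,0,0,0],[0,0,0,20,0,0,0],[0,0,0,40,0,0,0],[0,0,0,44,0,0,0]]]}}

```text
time: 15.18
position: [0.5178, 0.1317, 0.015]
tool_rot: [1.138, 1.254, -1.141]
ft_force: [0.1, -0.6, -0.4]
grip_width: 0.005
```

Call:
{"method": "servo_tool", "body": {"commands": [[[0,0,0,2,0,0,0],[0,0,0,4,0,0,0],[0,0,0,6,0,0,0]]]}}

```text
time: 15.55
position: [0.5194, 0.132, 0.0107]
tool_rot: [1.14, 1.252, -1.139]
ft_force: [-0.4, -0.3, -0.3]
grip_width: 0.006
```

Call:
{"method": "servo_tool", "body": {"commands": [[[0,0,0,1,0,0,0],[0,0,0,2,0,0,0],[0,0,0,3,0,0,0]]]}}

```text
time: 15.92
position: [0.5194, 0.1322, 0.0078]
tool_rot: [1.14, 1.252, -1.138]
ft_force: [0.1, -0.8, 4.2]
grip_width: 0.004
```

Call:
{"method": "servo_tool", "body": {"commands": [[[0,0,0,1,0,0,0],[0,0,0,2,0,0,0],[0,0,0,3,0,0,0]]]}}

```text
time: 16.3
position: [0.5193, 0.1321, 0.0044]
tool_rot: [1.14, 1.252, -1.139]
ft_force: [-0.1, -0.1, 0.4]
grip_width: 0.006
```

Call:
{"method": "servo_tool", "body": {"commands": [[[0,0,0,1,0,0,0],[0,0,0,2,0,0,0],[0,0,0,3,0,0,0]]]}}

```text
time: 16.68
position: [0.5191, 0.1316, 0.0031]
tool_rot: [1.138, 1.251, -1.14]
ft_force: [-6.5, -2.0, 22.1]
grip_width: 0.01
```

Call:
{"method": "servo_tool", "body": {"commands": [[[0,0,0,1,0,0,0],[0,0,0,2,0,0,0],[0,0,0,3,0,0,0]]]}}

```text
time: 17.05
position: [0.5191, 0.1315, 0.0029]
tool_rot: [1.137, 1.25, -1.142]
ft_force: [-13.1, -3.9, 44.0]
grip_width: 0.007
```

Call:
{"method": "servo_tool", "body": {"commands": [[[0,0,0,-40,0,0,40],[0,0,0,-90,0,0,40],[0,0,0,-110,0,0,40],[0,0,0,-110,0,0,40]]]}}

```text
time: 17.55
position: [0.5197, 0.132, 0.1092]
tool_rot: [1.14, 1.25, -1.138]
ft_force: [-0.3, 0.3, -0.7]
grip_width: 0.375
```

```bash
cat > det.py <<'E'
from h import *
im,i=shot("top"); H=hsv(im); V=H[...,2]; S=H[...,1]
print("dark",*[r for r in rects("top",im,i,V<50,.016,60,110) if r[3]>45],sep="\n ")
red=(S>120)&((H[...,0]<6)|(H[...,0]>172))&(V>60)
print("red",rects("top",im,i,red,.016,80,140))
print("metal",[r for r in rects("top",im,i,(V>120)&(S<60),.016,60,110) if 40<r[3]])
E
cat det.py > /dev/null; python3 det.py; python3 - <<'E'
from h import *
s=ctrl.get_state(); print(s["position"],go([497,-253,100],6))
E
```

```text
dark
 (533.4, -407.8, 85.8, 54.8, -10.5, [455.0, 217.0])
 (634.7, -235.6, 86.2, 52.2, 0.0, [392.0, 179.0])
red [(495.5, -242.7, 113.7, 82.5, -84.0, [399.0, 230.0])]
metal [(1051.8, 219.6, 66.0, 57.3, -19.7, [232.0, 32.0])]
[0.51858082 0.13168965 0.1076954 ] [89.4, 0.0, 0.0, 7.9, -57.7, 380.9]
```

```bash
python3 - <<'E'
from h import *
s=ctrl.get_state(); print(s["joint_positions"].round(2), R.from_rotvec(s["tool_rot"]).as_matrix().round(2))
E
```

```text
[ 0.22  0.19 -0.57  1.84  0.11  1.15 -1.86] [[-0.    1.    0.09]
 [-0.    0.09 -1.  ]
 [-1.   -0.    0.  ]]
```

Call:
{"method": "servo_tool", "body": {"commands": [[[0,0,0,0,-8,60,50],[0,0,0,0,-16,120,50],[0,0,0,0,-25,180,50],[0,0,0,0,-35,240,50],[0,0,0,0,-45,300,50]]]}}

```text
time: 18.23
position: [0.5005, -0.1725, 0.1059]
tool_rot: [1.139, 1.256, -1.141]
ft_force: [0.7, 0.1, 0.1]
grip_width: 0.578
```

Call:
{"method": "servo_tool", "body": {"commands": [[[-10,0,0,0,-6,40,50],[-20,0,0,0,-13,80,50],[-30,0,0,0,-13,81,50],[-40,0,0,0,-13,81,50],[-50,0,0,0,-13,81,50]]]}}

```text
time: 18.85
position: [0.4955, -0.2523, 0.1055]
tool_rot: [0.47, 1.524, -0.468]
ft_force: [-0.5, 1.4, 0.3]
grip_width: 0.578
```

Call:
{"method": "servo_tool", "body": {"commands": [[[-10,0,0,0,0,0,50],[-20,0,0,0,0,0,50],[-30,0,0,0,0,0,50],[-40,0,0,0,0,0,50],[-40.6,0,0,0,0,0,50]]]}}

```text
time: 19.48
position: [0.4957, -0.2522, 0.106]
tool_rot: [-0.08, 1.572, 0.083]
ft_force: [0.0, -1.0, 0.2]
grip_width: 0.575
```

```bash
python3 - <<'E'
from h import *
im,i=shot("wrist","w8"); H=hsv(im); V=H[...,2]; S=H[...,1]
red=(S>100)&((H[...,0]<8)|(H[...,0]>170))&(V>40)
print(rects("wrist",im,i,red,.016,60,140))
s=ctrl.get_state(); print(s["joint_positions"].round(2),s["position"],go([497,-253,-15],6))
E
```

```text
[(495.8, -243.4, 112.2, 82.5, -83.2, [315.0, 196.0])]
[ 0.81  0.22 -0.43  1.79  0.1   1.16  0.45] [ 0.49599204 -0.25235369  0.10637659] [-0.1, -0.1, -0.1, 121.4, -1.0, 1.2]
```

View pics/w8.png

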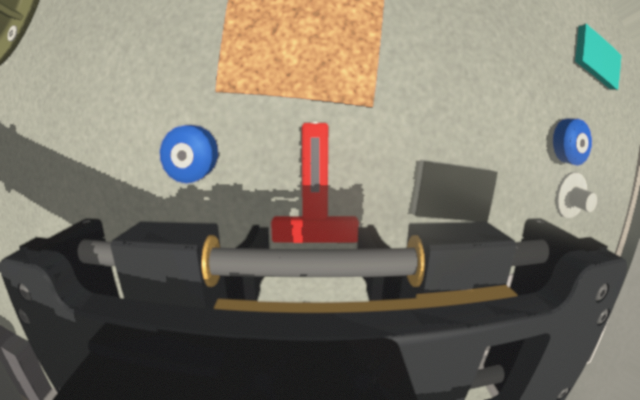

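Call:
{"method": "servo_tool", "body": {"commands": [[[0,0,0,50,-1.3,1.1,50],[0,0,0,95,-1.3,1.1,50],[0,0,0,115,-1.3,1.1,50],[0,0,0,122,-1.3,1.1,50],[0,0,0,122,-1.3,1.1,10]]]}}

```text
time: 20.15
position: [0.4991, -0.2542, -0.0131]
tool_rot: [-0.083, 1.568, 0.082]
ft_force: [0.9, -0.6, 0.4]
grip_width: 0.524
```

Call:
{"method": "servo_tool", "body": {"commands": [[[0,0,0,0,0,0,10],[0,0,0,0,0,0,10],[0,0,0,0,0,0,10],[0,0,0,0,0,0,10],[0,0,0,0,0,0,10]]]}}

```text
time: 20.78
position: [0.4987, -0.2545, -0.0128]
tool_rot: [-0.083, 1.569, 0.081]
ft_force: [-2.1, -0.4, 7.1]
grip_width: 0.267
```

Call:
{"method": "servo_tool", "body": {"commands": [[[0,0,0,-20,0,0,10],[0,0,0,-60,0,0,10],[0,0,0,-80,0,0,10],[0,0,0,-80,0,0,10]]]}}

```text
time: 21.28
position: [0.5, -0.2546, 0.0688]
tool_rot: [-0.085, 1.565, 0.08]
ft_force: [0.3, -0.5, -2.6]
grip_width: 0.268
```

```bash
python3 - <<'E'
from h import *
s=ctrl.get_state(); print(s["position"],s["ft_force"],go([624.5,218.6,65],4.9))
E
```

```text
[ 0.50001021 -0.25462536  0.06875127] [ 0.27810655 -0.45167271 -2.60596969] [1.1, 0.2, 0.2, 3.1, 457.6, 173.4]
```

Call:
{"method": "servo_tool", "body": {"commands": [[[0,0,0,0,50,19,10],[0,0,0,0,100,38,10],[0,0,0,0,150,57,10],[0,0,0,0,205,78,10],[0,0,0,0,260,99,10]]]}}

```text
time: 21.9
position: [0.569, 0.0165, 0.0652]
tool_rot: [-0.082, 1.571, 0.082]
ft_force: [1.2, -0.4, -1.8]
grip_width: 0.267
```

Call:
{"method": "servo_tool", "body": {"commands": [[[0,0,0,0,55,20,10],[0,0,0,0,110,42,10],[1.1,0,0,0,160,60,10],[1.1,0,0,0,190,71,10],[1.1,0,0,0,197,74,10]]]}}

```text
time: 22.52
position: [0.6209, 0.222, 0.0648]
tool_rot: [-0.07, 1.572, 0.072]
ft_force: [-0.4, 0.2, -1.9]
grip_width: 0.273
```

Call:
{"method": "servo_tool", "body": {"commands": [[[0,0,0,15,0,0,10],[0,0,0,30,0,0,10],[0,0,0,35,0,0,10],[0,0,0,35,0,0,10]]]}}

```text
time: 23.02
position: [0.6222, 0.2173, 0.0304]
tool_rot: [-0.067, 1.571, 0.066]
ft_force: [0.5, 1.4, -1.4]
grip_width: 0.269
```

```bash
python3 - <<'E'
from h import *
im,i=shot("wrist"); cv2.imwrite("pics/w9.png",cv2.resize(im[60:280,180:460],None,fx=2.7,fy=2.7,interpolation=cv2.INTER_CUBIC)[:,:,::-1])
s=ctrl.get_state(); print(s["position"],go([624.5,218.6,4],4.9),s["ft_force"],s["grip_width"])
E
```

```text
[0.62260692 0.21787939 0.03111141] [-0.0, -0.0, 0.0, 27.1, 0.6, 2.0] [ 0.03839285  0.09560911 -2.11505486] 0.27127976562926726
```

View pics/w9.png

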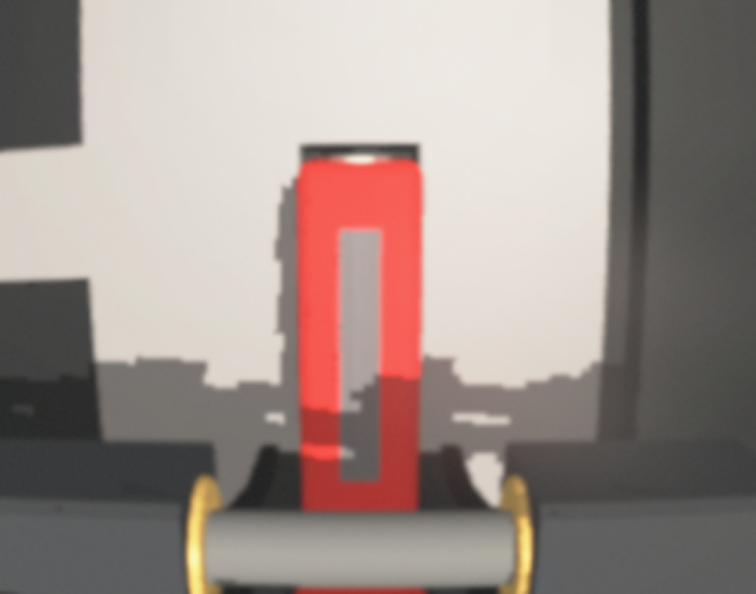

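```bash
python3 - <<'E'
from h import *
i=vision.camera_info("wrist"); s=ctrl.get_state()
p=lambda px,z:print((cast("wrist",i,px,z)*1000).round(1).tolist(),(cast("wrist",i,px,z)*1000).mean(0).round(1))
p([(291.9,114.4),(335.2,114.4)],.020)
p([(290.7,120.4),(335.9,120.4)],.060)
E
```

```text
[[604.1, 287.6, 20.0], [630.9, 289.8, 20.0]] [617.5 288.7  20. ]
[[606.5, 284.1, 60.0], [628.8, 286.0, 60.0]] [617.6 285.   60. ]
```

Call:
{"method": "servo_tool", "body": {"commands": [[[0,0,0,10,1.5,0.4,10],[0,0,0,20,1.5,0.4,10],[0,0,0,26,1.5,0.4,10],[0,0,0,27,1.5,0.4,10],[0,0,0,27,1.5,0.4,10]]]}}

```text
time: 23.7
position: [0.6228, 0.2202, 0.0042]
tool_rot: [-0.067, 1.57, 0.067]
ft_force: [-1.0, 0.4, -1.8]
grip_width: 0.271
```

Call:
{"method": "servo_tool", "body": {"commands": [[[0,0,0,1,0,0,40],[0,0,0,1,0,0,40],[0,0,0,0,0,0,40],[0,0,0,-30,0,0,40],[0,0,0,-40,0,0,0]]]}}

```text
time: 24.32
position: [0.6241, 0.2209, 0.0463]
tool_rot: [-0.067, 1.567, 0.068]
ft_force: [0.5, -0.6, 1.0]
grip_width: 0.404
```

Call:
{"method": "servo_tool", "body": {"commands": [[[0,0,0,0,0,0,0],[0,0,0,0,0,0,0],[0,0,0,0,0,0,0],[0,0,0,15,0,0,0],[0,0,0,28,0,0,0]]]}}

```text
time: 24.95
position: [0.6221, 0.2198, 0.0144]
tool_rot: [-0.068, 1.571, 0.067]
ft_force: [-0.6, -0.5, -1.0]
grip_width: 0.004
```

Call:
{"method": "servo_tool", "body": {"commands": [[[0,0,0,2,0,0,0],[0,0,0,4,0,0,0],[0,0,0,6,0,0,0],[0,0,0,8,0,0,0]]]}}

```text
time: 25.45
position: [0.6231, 0.2204, 0.0086]
tool_rot: [-0.067, 1.569, 0.068]
ft_force: [-0.6, 1.0, 1.6]
grip_width: 0.001
```

Call:
{"method": "servo_tool", "body": {"commands": [[[0,0,0,1,0,0,0],[0,0,0,2,0,0,0],[0,0,0,3,0,0,0]]]}}

```text
time: 25.82
position: [0.6235, 0.2205, 0.0062]
tool_rot: [-0.067, 1.568, 0.068]
ft_force: [-0.5, -0.5, 5.6]
grip_width: 0.005
```

Call:
{"method": "servo_tool", "body": {"commands": [[[0,0,0,1,0,0,0],[0,0,0,2,0,0,0],[0,0,0,3,0,0,0]]]}}

```text
time: 26.2
position: [0.6229, 0.2203, 0.0032]
tool_rot: [-0.068, 1.57, 0.067]
ft_force: [-2.7, -1.0, 12.2]
grip_width: 0.006
```

Call:
{"method": "servo_tool", "body": {"commands": [[[0,0,0,1,0,0,0],[0,0,0,2,0,0,0],[0,0,0,2,0,0,0]]]}}

```text
time: 26.58
position: [0.6229, 0.2203, 0.0032]
tool_rot: [-0.068, 1.569, 0.066]
ft_force: [-5.8, -2.2, 17.1]
grip_width: 0.004
```

Call:
{"method": "servo_tool", "body": {"commands": [[[0,0,0,-40,0,0,60],[0,0,0,-90,0,0,60],[0,0,0,-110,0,0,60],[0,0,0,-110,0,0,60]]]}}

```text
time: 27.08
position: [0.6235, 0.2203, 0.1111]
tool_rot: [-0.067, 1.568, 0.067]
ft_force: [0.0, -0.2, -0.9]
grip_width: 0.377
```

```bash
python3 det.py; python3 - <<'E'
from h import *
s=ctrl.get_state(); print(s["joint_positions"].round(2),s["position"],go([634.7,-235.6,100],0),go([634.7,-235.6,100],90))
E
```

```text
dark
 (533.4, -407.8, 85.8, 54.8, -10.5, [455.0, 217.0])
 (634.7, -235.6, 86.2, 52.2, 0.0, [391.0, 179.0])
red [(624.1, 205.8, 83.9, 61.8, 5.2, [233.0, 181.0])]
metal [(247.0, -862.4, 95.3, 52.6, -2.8, [630.0, 325.0]), (1051.1, -575.4, 66.1, 51.4, -14.9, [513.0, 35.0]), (1071.6, 731.2, 74.5, 67.2, 15.0, [52.0, 23.0])]
[ 0.09  0.47 -0.63  1.52  0.28  1.25 -0.49] [0.62243296 0.21974387 0.1092855 ] [4.9, -0.0, 0.0, 9.6, -454.7, -26.7] [-85.1, -0.1, -0.0, 9.6, -454.7, -26.7]
```

Call:
{"method": "servo_tool", "body": {"commands": [[[10,0,0,-8,-58,-3,70],[20,0,0,-16,-116,-6,70],[30,0,0,-24,-174,-9,70],[40,0,0,-32,-232,-12,70],[50,0,0,-40,-290,-16,70]]]}}

```text
time: 27.75
position: [0.63, -0.0723, 0.1475]
tool_rot: [0.619, 1.485, -0.621]
ft_force: [-0.2, 0.1, -0.4]
grip_width: 0.801
```

```bash
cat >> h.py <<'E'
OFF=21.6
def rotp(psi,al):
    p,a=np.radians(psi),np.radians(al); u=np.array([np.cos(p),np.sin(p),0]); x=np.cos(a)*u+np.sin(a)*np.array([0,0,1]); z=np.array([np.sin(p),-np.cos(p),0])
    return R.from_matrix(np.c_[x,np.cross(z,x),z])
def goT(T,psi,al):
    "row bringing the real fingertip point to T (mm), tool axis pitch al in the vertical plane at yaw psi"
    r=rotp(psi,al); return go(np.array(T)+OFF*r.as_matrix()[:,0],rot=r)
def st():
    s=ctrl.get_state(); M=R.from_rotvec(s["tool_rot"]).as_matrix(); print("tip",(s["position"]*1000-OFF*M[:,0]).round(1),"axis",M[:,0].round(2),"F",s["ft_force"].round(1),"g",round(s["grip_width"]*87,1),"q",s["joint_positions"].round(2),"t",s["time"])
E
python3 - <<'E'
from h import *
st(); print(goT([634.7,-235.6,150],0,-90),goT([634.7,-235.6,130],0,-125))
E
```

```text
tip [630.1 -72.3 169.1] axis [-0.  0. -1.] F [-0.2  0.1 -0.4] g 69.7 q [ 0.39  0.35 -0.4   1.55  0.14  1.28 -0.82] t 27.75
[44.6, -0.1, 0.2, 19.0, -111.2, 119.7] [43.2, 13.5, -33.0, 35.2, -119.9, 111.0]
```

Call:
{"method": "servo_tool", "body": {"commands": [[[10,0,0,0,-30,32,70],[20,0,0,0,-60,65,70],[30,0,0,0,-90,97,70],[40,0,0,0,-111,120,70],[44.6,0,0,0,-111,120,70]]]}}

```text
time: 28.38
position: [0.635, -0.2384, 0.1464]
tool_rot: [1.209, 1.211, -1.217]
ft_force: [-0.3, 0.6, 0.9]
grip_width: 0.805
```

```bash
python3 - <<'E'
from h import *
st(); print(goT([634.7,-235.6,120],0,-125))
im,i=shot("wrist"); V=hsv(im)[...,2]
print(*[r for r in rects("wrist",im,i,V<62,.016,60,110) if r[3]>40],sep="\n")
E
```

```text
tip [ 635.2 -238.4  168. ] axis [-0.01 -0.   -1.  ] F [-0.3  0.6  0.9] g 70.1 q [ 0.47  0.42 -0.2   1.43  0.09  1.3  -1.32] t 28.375
[-0.3, -0.0, -34.7, 44.2, -12.5, -2.8]
(516.9, -381.2, 106.9, 66.0, -65.6, [432.0, 277.0])
(637.8, -235.5, 81.1, 52.3, -0.3, [311.0, 180.0])
```

Call:
{"method": "servo_tool", "body": {"commands": [[[0,0,-10,12,-3,-2.8,70],[0,0,-20,24,-6,-2.8,70],[0,0,-30,36,-9,-2.8,70],[0,0,-34.7,44,-12,-2.8,70],[0,0,-34.7,44,-12,-2.8,70]]]}}

```text
time: 29.05
position: [0.6245, -0.2289, 0.0994]
tool_rot: [0.846, 1.651, -1.638]
ft_force: [0.0, 0.6, 1.0]
grip_width: 0.804
```

```bash
python3 - <<'E'
from h import *
st(); print(goT([636,-235.6,25],0,-125),goT([636,-235.6,10],0,-125))
E
```

```text
tip [ 637.  -228.8  117.1] axis [-0.58 -0.   -0.82] F [0.  0.6 1. ] g 70.0 q [ 0.29  0.94 -0.13  0.84  0.23  1.97 -1.36] t 29.05
[0.5, 0.1, 0.2, 75.8, 52.3, 7.0] [0.5, 0.1, 0.2, 88.0, 61.0, 7.1]
```

Call:
{"method": "servo_tool", "body": {"commands": [[[0.5,0,0,25,17,7,70],[0.5,0,0,50,34,7,70],[0.5,0,0,75,52,7,70],[0.5,0,0,75,52,7,70]]]}}

```text
time: 29.55
position: [0.6239, -0.2377, 0.0138]
tool_rot: [0.857, 1.638, -1.645]
ft_force: [-0.4, 0.5, -0.2]
grip_width: 0.805
```

```bash
python3 - <<'E'
from h import *
st(); print(goT([636,-235.6,10],0,-125))
E
```

```text
tip [ 636.3 -237.6   31.5] axis [-0.57 -0.   -0.82] F [-0.4  0.5 -0.2] g 70.1 q [ 0.3   1.01 -0.13  0.89  0.23  1.84 -1.38] t 29.55
[-0.2, 0.1, -0.1, 17.8, 12.0, -2.2]
```

Call:
{"method": "servo_tool", "body": {"commands": [[[0,0,0,9,6,-2,70],[0,0,0,17,12,-2,70],[0,0,0,17,12,-2,70],[0,0,0,17,12,-2,40],[0,0,0,17,12,-2,40]]], "newtons": 45}}

```text
time: 30.18
position: [0.6264, -0.236, -0.0054]
tool_rot: [0.859, 1.634, -1.644]
ft_force: [0.4, 0.4, 1.1]
grip_width: 0.655
```

Call:
{"method": "servo_tool", "body": {"commands": [[[0,0,0,0,0,0,40],[0,0,0,0,0,0,40],[0,0,0,0,0,0,40]]]}}

```text
time: 30.55
position: [0.6264, -0.2359, -0.0054]
tool_rot: [0.859, 1.634, -1.644]
ft_force: [0.5, 0.2, 2.8]
grip_width: 0.607
```

```bash
python3 - <<'E'
from h import *
st(); print(goT([600,-235.6,160],0,-125),goT([600,-235.6,160],0,-80))
E
```

```text
tip [ 638.7 -235.8   12.3] axis [-0.57 -0.   -0.82] F [0.5 0.2 2.8] g 52.8 q [ 0.3   1.03 -0.13  0.9   0.23  1.82 -1.39] t 30.55
[-0.2, 0.2, -0.3, -99.5, -115.9, 0.6] [-0.2, 0.3, 44.7, -105.7, -100.6, 0.5]
```

Call:
{"method": "servo_tool", "body": {"commands": [[[0,0,0,0,0,0,62],[0,0,0,0,0,0,62],[0,0,0,4,4.5,0,62],[0,0,0,4,4.5,0,40],[0,0,0,4,4.5,0,40]]]}}

```text
time: 31.18
position: [0.6274, -0.2357, -0.0119]
tool_rot: [0.858, 1.635, -1.644]
ft_force: [0.9, 0.4, 0.3]
grip_width: 0.616
```

Call:
{"method": "servo_tool", "body": {"commands": [[[0,0,0,0,0,0,40],[0,0,0,0,0,0,40],[0,0,0,0,0,0,40]]]}}

```text
time: 31.55
position: [0.6275, -0.2358, -0.0119]
tool_rot: [0.858, 1.635, -1.644]
ft_force: [0.1, 0.6, -0.7]
grip_width: 0.613
```

```bash
python3 - <<'E'
from h import *
st(); print(goT([600,-235.6,160],0,-125),goT([600,-235.6,160],0,-80))
E
```

```text
tip [ 639.8 -235.7    5.8] axis [-0.57 -0.   -0.82] F [ 0.1  0.6 -0.7] g 53.3 q [ 0.3   1.03 -0.13  0.9   0.23  1.81 -1.39] t 31.55
[-0.2, 0.2, -0.3, -104.1, -120.6, 0.6] [-0.1, 0.3, 44.7, -110.3, -105.3, 0.6]
```

Call:
{"method": "servo_tool", "body": {"commands": [[[0,0,0,-20,-14,0,40],[0,0,0,-60,-42,0,40],[0,0,8,-104,-100,0,40],[0,0,17,-106,-110,0,40],[0,0,27,-108,-110,0,40]]]}}

```text
time: 32.17
position: [0.6, -0.2364, 0.1447]
tool_rot: [1.144, 1.291, -1.306]
ft_force: [0.4, -0.9, -2.3]
grip_width: 0.617
```

```bash
python3 - <<'E'
from h import *
st()
for al in(-50,-30,-20,-10): print(al,goT([600,-235.6,150],0,al))
E
```

```text
tip [ 602.7 -236.3  166.2] axis [-0.12 -0.01 -0.99] F [ 0.4 -0.9 -2.3] g 53.7 q [ 0.46  0.44 -0.21  1.41  0.13  1.41 -1.34] t 32.175
-50 [0.0, 0.5, 47.1, 9.5, 15.1, -1.0]
-30 [0.1, 0.5, 67.1, 3.2, 19.2, -0.9]
-20 [0.2, 0.5, 77.1, -0.4, 20.4, -0.9]
-10 [0.2, 0.5, 87.1, -4.1, 20.9, -0.9]
```

Call:
{"method": "servo_tool", "body": {"commands": [[[0,0,10,3,4,-1,40],[0,0,20,6,7,-1,40],[0,0,30,8,11,-1,40],[0,0,40,9,13,-1,40],[0,0,47,9.5,15,-1,40]]]}}

```text
time: 32.8
position: [0.6105, -0.2331, 0.1294]
tool_rot: [1.451, 0.698, -0.7]
ft_force: [1.1, 1.3, -2.2]
grip_width: 0.612
```

```bash
python3 - <<'E'
from h import *
st()
for al in(-30,-20,-10): print(al,goT([600,-235.6,150],0,al))
E
```

```text
tip [ 597.  -233.   146.2] axis [ 0.62 -0.   -0.78] F [ 1.1  1.3 -2.2] g 53.3 q [ 0.78  0.02 -0.28  2.13 -0.7   0.48 -0.52] t 32.8
-30 [0.2, 0.1, 21.3, -2.6, 12.5, 2.6]
-20 [0.3, 0.1, 31.3, -4.2, 15.9, 2.6]
-10 [0.3, 0.1, 41.3, -6.5, 18.9, 2.6]
```

Call:
{"method": "servo_tool", "body": {"commands": [[[0,0,7,-1,4,2,40],[0,0,14,-2,8,2.6,40],[0,0,21,-2.6,12.5,2.6,40],[0,0,28,-4,15,2.6,40],[0,0,31,-4,16,2.6,40]]]}}

```text
time: 33.42
position: [0.6139, -0.2274, 0.0919]
tool_rot: [1.514, 0.587, -0.51]
ft_force: [-0.5, 0.3, -3.7]
grip_width: 0.62
```

```bash
python3 - <<'E'
from h import *
st()
for al in(-20,-10): print(al,goT([600,-235.6,150],0,al))
E
```

```text
tip [ 597.4 -228.5  105.8] axis [ 0.76  0.05 -0.64] F [-0.5  0.3 -3.7] g 53.9 q [ 1.51  0.19 -0.94  2.25 -1.42  0.37  0.36] t 33.425
-20 [-0.3, -2.9, 20.1, -28.1, 42.9, 7.0]
-10 [-0.5, -2.9, 30.1, -29.7, 46.3, 6.9]
```

```bash
python3 - <<'E'
from h import *
for x in(660,690):
  for al in(-40,-25): print(x,al,goT([x,-235.6,110],0,al))
E
```

```text
660 -40 [0.2, -2.9, 0.1, 44.8, 43.5, 10.6]
660 -25 [-0.2, -2.9, 15.1, 44.0, 49.1, 10.6]
690 -40 [0.2, -2.9, 0.1, 67.7, 62.9, 11.9]
690 -25 [-0.2, -2.9, 15.1, 67.0, 68.4, 11.8]
```

Call:
{"method": "servo_tool", "body": {"commands": [[[0,-1,0,14,13,3,40],[0,-2,0,28,26,6,40],[0,-2.9,0,45,43,10,40],[0,-2.9,0,60,56,12,40],[0,-2.9,0,68,63,12,40]]]}}

```text
time: 34.05
position: [0.7082, -0.237, 0.097]
tool_rot: [1.498, 0.547, -0.547]
ft_force: [-0.2, 0.3, -1.8]
grip_width: 0.618
```

```bash
python3 - <<'E'
from h import *
st()
for al in(-40,-20): print(al,goT([690,-235.6,110],0,al))
E
```

```text
tip [ 691.7 -237.   110.9] axis [ 0.77 -0.   -0.64] F [-0.2  0.3 -1.8] g 53.7 q [ 1.25  0.34 -0.85  2.09 -1.32  0.15  0.22] t 34.05
-40 [0.1, 0.1, 0.0, -0.7, -1.8, -1.4]
-20 [0.1, 0.0, 20.0, -2.0, 5.6, -1.4]
```

Call:
{"method": "servo_tool", "body": {"commands": [[[0,0,0,10,-12,-1,40],[0,0,0,20,-24,-1,40],[0,0,0,29,-35,-1,40],[0,0,0,36,-43,-1,40],[0,0,0,36,-43,-1,40]]]}}

```text
time: 34.67
position: [0.7066, -0.2423, 0.0488]
tool_rot: [1.502, 0.575, -0.554]
ft_force: [0.1, 0.4, -1.3]
grip_width: 0.614
```

```bash
python3 - <<'E'
from h import *
st()
for z in(54,50,45): print(z,goT([690,-236.5,z],0,-40))
im,i=shot("scene"); cv2.imwrite("pics/s10.png",cv2.resize(im[100:260,180:420],None,fx=3.2,fy=3.2,interpolation=cv2.INTER_CUBIC)[:,:,::-1])
E
```

```text
tip [ 690.4 -242.6   63.1] axis [ 0.75  0.01 -0.66] F [ 0.1  0.4 -1.3] g 53.5 q [ 1.26  0.47 -0.86  2.09 -1.56  0.1   0.54] t 34.675
54 [-0.1, -0.9, 1.3, 5.7, -6.6, -5.7]
50 [-0.1, -0.9, 1.3, 8.4, -9.6, -5.6]
45 [-0.1, -0.9, 1.3, 11.7, -13.4, -5.6]
```

View pics/s10.png

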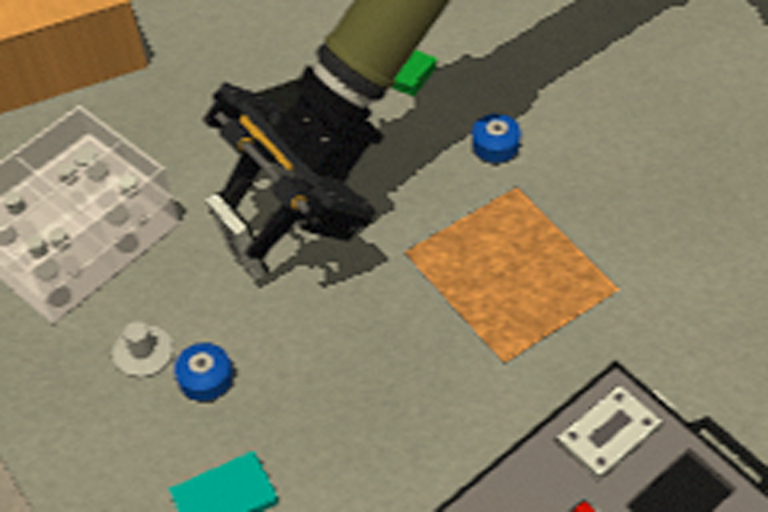

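Call:
{"method": "servo_tool", "body": {"commands": [[[0,0,0,2,-2,0,40],[0,0,0,4,-4.5,0,40],[0,0,0,6,-7,0,40],[0,0,0,8,-9.5,0,40],[0,0,0,9,-11,0,40]]]}}

```text
time: 35.35
position: [0.7062, -0.2439, 0.0382]
tool_rot: [1.502, 0.587, -0.554]
ft_force: [-0.1, 1.5, -1.9]
grip_width: 0.612
```

```bash
python3 - <<'E'
from h import *
st()
E
```

```text
tip [ 690.  -244.4   52.6] axis [ 0.75  0.02 -0.67] F [-0.1  1.5 -1.9] g 53.3 q [ 1.25  0.49 -0.85  2.08 -1.56  0.1   0.56] t 35.35
```

Call:
{"method": "servo_tool", "body": {"commands": [[[0,0,0,1,-1.5,0,40],[0,0,0,2,-3,0,40],[0,0,0,3,-4,0,40],[0,0,0,3.5,-4.5,0,40]]]}}

```text
time: 35.85
position: [0.7059, -0.2447, 0.0341]
tool_rot: [1.503, 0.591, -0.555]
ft_force: [0.1, 0.3, -2.2]
grip_width: 0.615
```

Call:
{"method": "servo_tool", "body": {"commands": [[[0,0,0,0.7,-0.8,0,40],[0,0,0,1.4,-1.6,0,40],[0,0,0,1.4,-1.6,0,40]]]}}

```text
time: 36.22
position: [0.7058, -0.245, 0.0325]
tool_rot: [1.503, 0.593, -0.555]
ft_force: [-0.2, 0.9, -1.9]
grip_width: 0.613
```

```bash
python3 - <<'E'
from h import *
st()
E
```

```text
tip [ 689.8 -245.6   47. ] axis [ 0.74  0.03 -0.67] F [-0.2  0.9 -1.9] g 53.4 q [ 1.24  0.5  -0.84  2.08 -1.56  0.1   0.57] t 36.225
```

Call:
{"method": "servo_tool", "body": {"commands": [[[0,0,0,0.7,-0.8,0,40],[0,0,0,1.4,-1.6,0,40],[0,0,0,1.4,-1.6,0,40]]]}}

```text
time: 36.6
position: [0.7058, -0.2454, 0.0309]
tool_rot: [1.503, 0.594, -0.555]
ft_force: [0.4, 0.7, -2.1]
grip_width: 0.618
```

Call:
{"method": "servo_tool", "body": {"commands": [[[0,0,0,0.7,-0.8,0,40],[0,0,0,1.4,-1.6,0,40],[0,0,0,1.4,-1.6,0,40]]]}}

```text
time: 36.98
position: [0.7063, -0.2455, 0.03]
tool_rot: [1.503, 0.595, -0.554]
ft_force: [-0.8, 0.0, 1.4]
grip_width: 0.615
```

Call:
{"method": "servo_tool", "body": {"commands": [[[0,0,0,1,-1.1,0,40],[0,0,0,0,-2,0,40],[0,0,0,-3,-5,0,40],[0,0,0,-6,-7,0,40],[0,0,0,-9,-9,0,40]]], "newtons": 10}}

```text
time: 37.6
position: [0.6926, -0.2463, 0.0288]
tool_rot: [1.503, 0.597, -0.556]
ft_force: [1.7, 0.5, 0.4]
grip_width: 0.62
```

```bash
python3 - <<'E'
from h import *
st()
im,i=shot("scene"); cv2.imwrite("pics/s11.png",cv2.resize(im[130:220,210:340],None,fx=5.5,fy=5.5,interpolation=cv2.INTER_CUBIC)[:,:,::-1])
E
```

```text
tip [ 676.6 -246.9   43.3] axis [ 0.74  0.03 -0.67] F [1.7 0.5 0.4] g 53.9 q [ 1.29  0.5  -0.87  2.1  -1.56  0.1   0.59] t 37.6
```

View pics/s11.png

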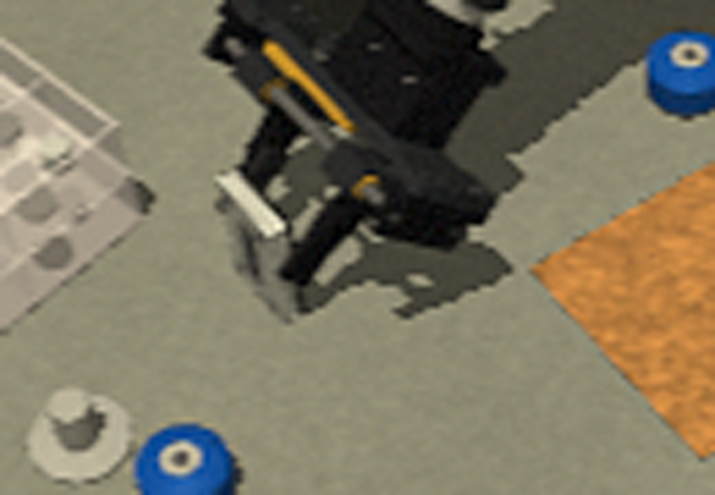

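Call:
{"method": "servo_tool", "body": {"commands": [[[0,0,0,-3,-4,0,40],[0,0,0,-6,-8,0,40],[0,0,0,-9,-11.5,0,40],[0,0,0,-12,-15,0,40],[0,0,0,-14,-18,0,40]]]}}

```text
time: 38.28
position: [0.6698, -0.2475, 0.0257]
tool_rot: [1.503, 0.6, -0.556]
ft_force: [1.0, 0.1, -0.0]
grip_width: 0.617
```

```bash
python3 - <<'E'
from h import *
st()
E
```

```text
tip [ 653.8 -248.1   40.2] axis [ 0.74  0.03 -0.67] F [ 1.   0.1 -0. ] g 53.7 q [ 1.39  0.51 -0.94  2.14 -1.56  0.1   0.62] t 38.275
```

Call:
{"method": "servo_tool", "body": {"commands": [[[0,0,0,0,0,0,80],[0,0,0,0,0,0,80],[0,0,0,0,0,0,80],[0,0,0,0,0,0,80]]]}}

```text
time: 38.78
position: [0.6707, -0.2473, 0.0262]
tool_rot: [1.503, 0.6, -0.555]
ft_force: [0.3, -0.2, -0.6]
grip_width: 0.902
```

Call:
{"method": "servo_tool", "body": {"commands": [[[0,0,0,-15,18,0,87],[0,0,0,-35,35,0,87],[0,0,-10,-50,50,0,87],[0,0,-20,-60,70,0,87],[0,0,-30,-70,90,0,87]]]}}

```text
time: 39.4
position: [0.6833, -0.2339, 0.1189]
tool_rot: [1.457, 0.823, -0.67]
ft_force: [0.9, 0.3, -0.7]
grip_width: 0.998
```

```bash
python3 det.py; python3 - <<'E'
from h import *
st(); print(goT([640,-240,170],0,-90))
E
```

```text
dark
 (503.6, 310.7, 87.3, 55.6, 4.8, [191.0, 225.0])
 (512.0, 221.1, 87.2, 56.0, 5.3, [224.0, 222.0])
red [(621.9, 232.1, 114.4, 83.9, -84.8, [226.0, 182.0])]
metal [(278.5, 343.8, 66.2, 64.9, 2.2, [176.0, 308.0]), (519.4, 131.9, 83.3, 53.6, 5.4, [257.0, 220.0]), (1051.7, 220.3, 66.9, 55.5, -16.3, [232.0, 31.0])]
tip [ 677.3 -237.3  145.3] axis [ 0.58  0.09 -0.81] F [ 3.8 -1.5  5. ] g 86.7 q [ 0.75  0.22 -0.31  1.9  -0.54  0.57 -0.65] t 39.45
[3.2, -4.2, -35.7, -46.1, -28.5, -0.2]
```

```bash
python3 - <<'E'
from h import *
st(); print(goT([620,-30,190],0,-90))
E
```

```text
tip [ 677.3 -237.3  145.3] axis [ 0.58  0.09 -0.81] F [ 3.8 -1.5  5. ] g 86.7 q [ 0.75  0.22 -0.31  1.9  -0.54  0.57 -0.65] t 39.45
[3.2, -4.2, -35.7, -55.9, -26.6, -211.9]
```

Call:
{"method": "servo_tool", "body": {"commands": [[[0,-1,-7,-15,0,-40,87],[0,-2,-14,-30,-5,-80,87],[1,-3,-21,-40,-12,-125,87],[2,-4,-28,-50,-20,-170,87],[3.2,-4.2,-35.7,-56,-27,-212,87]]]}}

```text
time: 40.08
position: [0.6143, -0.0266, 0.1633]
tool_rot: [1.21, 1.219, -1.206]
ft_force: [0.0, -0.1, 0.8]
grip_width: 0.998
```

```bash
python3 det.py; python3 - <<'E'
from h import *
st(); im,i=shot("top"); cv2.imwrite("pics/t12.png",cv2.resize(im[140:300,280:500],None,fx=3,fy=3)[:,:,::-1])
E
```

```text
dark
 (294.0, -152.3, 63.0, 62.6, 63.3, [361.0, 305.0])
 (503.6, 310.7, 87.3, 55.6, 4.8, [191.0, 225.0])
 (512.0, 221.1, 87.2, 56.0, 5.3, [224.0, 222.0])
 (533.4, -407.8, 85.8, 54.8, -10.5, [455.0, 217.0])
red [(621.9, 232.1, 114.4, 83.9, -84.8, [226.0, 182.0])]
metal [(278.5, 343.8, 66.2, 64.9, 2.2, [176.0, 308.0]), (519.4, 132.0, 83.2, 53.5, 5.2, [257.0, 220.0]), (621.0, -249.1, 81.0, 54.8, 1.7, [396.0, 184.0]), (1052.4, 221.6, 66.4, 53.0, -18.4, [231.0, 32.0])]
tip [615.7 -18.3 184.3] axis [-0.01  0.01 -1.  ] F [ 3.6  5.7 -0.3] g 86.8 q [ 0.25  0.29 -0.32  1.58  0.08  1.29 -1.63] t 40.125
```

View pics/t12.png

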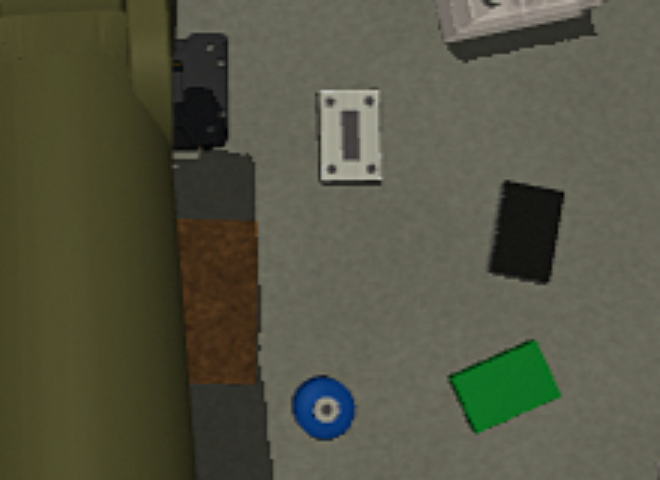

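```bash
python3 - <<'E'
from h import *
st(); print(goT([621,-248.5,100],1.7,-90))
E
```

```text
tip [616.2 -20.6 183.5] axis [-0.    0.01 -1.  ] F [1.1 0.8 0.4] g 86.8 q [ 0.26  0.29 -0.31  1.58  0.08  1.29 -1.62] t 40.175
[-1.0, -0.7, 0.1, 80.6, 2.3, 229.3]
```

Call:
{"method": "servo_tool", "body": {"commands": [[[0,0,0,10,0,55,75],[0,0,0,30,1,110,75],[-1,-0.7,0,50,2,165,75],[-1,-0.7,0,70,2,215,75],[-1,-0.7,0,80,2.3,229,75]]]}}

```text
time: 40.8
position: [0.6145, -0.2634, 0.0782]
tool_rot: [1.194, 1.213, -1.206]
ft_force: [-0.2, -0.1, -0.2]
grip_width: 0.859
```

```bash
python3 - <<'E'
from h import *
ctrl.get_state(); im,i=shot("wrist","w13"); H=hsv(im);st()
for t in (120,90,70):
  m=(H[...,2]>t)&(H[...,1]<20); m[250:]=0
  print(t,[r for r in rects("wrist",im,i,m,.016,45,110) if r[3]>30])
print(goT([621,-248.5,5.5],1.7,-90))
E
```

```text
tip [ 614.4 -262.9   98.8] axis [-0.   -0.01 -1.  ] F [-0.8 -1.1 -0.9] g 75.2 q [ 0.5   0.45 -0.19  1.54  0.1   1.17 -1.26] t 40.85
120 [(639.7, -248.5, 52.7, 46.2, -89.5, [295.0, 174.0])]
90 [(628.4, -248.6, 69.1, 52.4, 1.2, [291.0, 193.0])]
70 [(628.4, -248.6, 69.1, 52.4, 1.2, [290.0, 189.0]), (775.0, -154.0, 65.8, 34.0, 80.7, [187.0, 22.0])]
[-1.0, 0.3, 0.3, 93.2, 7.3, -15.0]
```

Call:
{"method": "servo_tool", "body": {"commands": [[[0,0,0,40,0,0,75],[0,0,0,60,0,0,75],[0,0,0,60,0,0,75],[0,0,0,60,0,0,75]]]}}

```text
time: 41.35
position: [0.6182, -0.2579, 0.022]
tool_rot: [1.191, 1.213, -1.198]
ft_force: [-0.1, -1.2, 0.8]
grip_width: 0.864
```

```bash
python3 - <<'E'
from h import *
st();print(goT([621,-248.6,5.5],1.5,-90))
E
```

```text
tip [ 618.2 -257.8   43.6] axis [ 0.   -0.01 -1.  ] F [-0.1 -1.2  0.8] g 75.2 q [ 0.5   0.5  -0.19  1.58  0.11  1.07 -1.27] t 41.35
[-0.4, 0.4, -0.0, 38.0, 2.9, -9.5]
```

Call:
{"method": "servo_tool", "body": {"commands": [[[-0.4,0.4,0,5,2.9,-9.2,70],[-0.4,0.4,0,25,2.9,-9.2,70],[-0.4,0.4,0,38,2.9,-9.2,70],[-0.4,0.4,0,38,2.9,-9.2,40],[-0.4,0.4,0,38,2.9,-9.2,40]]], "newtons": 35}}

```text
time: 41.98
position: [0.6197, -0.2496, -0.0176]
tool_rot: [1.191, 1.223, -1.192]
ft_force: [-0.7, -0.7, 1.1]
grip_width: 0.656
```

Call:
{"method": "servo_tool", "body": {"commands": [[[0,0,0,0,0,0,40],[0,0,0,0,0,0,40],[0,0,0,0,0,0,40]]]}}

```text
time: 42.35
position: [0.6198, -0.2495, -0.0172]
tool_rot: [1.191, 1.223, -1.191]
ft_force: [-0.4, 0.5, -1.1]
grip_width: 0.622
```

```bash
python3 - <<'E'
from h import *
st()
E
```

```text
tip [ 619.9 -249.5    4.4] axis [-0.  0. -1.] F [-0.4  0.5 -1.1] g 54.1 q [ 0.49  0.54 -0.19  1.61  0.11  1.01 -1.28] t 42.35
```

Call:
{"method": "servo_tool", "body": {"commands": [[[0,0,0,-20,0,0,40],[0,0,0,-60,0,0,40],[0,0,0,-80,0,0,40],[0,0,0,-80,0,0,40],[0,0,0,-80,0,0,40]]]}}

```text
time: 42.98
position: [0.6188, -0.2491, 0.0613]
tool_rot: [1.19, 1.225, -1.192]
ft_force: [-1.1, 0.1, -2.7]
grip_width: 0.615
```

```bash
python3 - <<'E'
from h import *
st();print(goT([511.3,220.4,85],5.4,-90))
E
```

```text
tip [ 618.9 -249.2   82.9] axis [-0.  0. -1.] F [-1.1  0.1 -2.7] g 53.5 q [ 0.49  0.46 -0.2   1.55  0.09  1.14 -1.27] t 42.975
[-4.0, -0.1, 0.2, -0.9, -95.7, -472.1]
```

Call:
{"method": "servo_tool", "body": {"commands": [[[0,0,0,0,-11,-55,40],[0,0,0,0,-22,-110,40],[0,0,0,0,-34,-168,40],[-2,0,0,0,-46,-226,40],[-4,0,0,0,-58,-284,40]]]}}

```text
time: 43.6
position: [0.5527, 0.0347, 0.0613]
tool_rot: [1.137, 1.257, -1.141]
ft_force: [0.7, 0.1, -1.9]
grip_width: 0.613
```

Call:
{"method": "servo_tool", "body": {"commands": [[[0,0,0,0,-16,-60,40],[0,0,0,0,-36,-120,40],[0,0,0,10,-48,-155,40],[0,0,0,20,-52,-170,40],[0,0,0,20,-52,-171,40]]]}}

```text
time: 44.22
position: [0.4841, 0.199, 0.0412]
tool_rot: [1.134, 1.259, -1.141]
ft_force: [0.5, -0.5, -2.6]
grip_width: 0.617
```

Call:
{"method": "servo_tool", "body": {"commands": [[[0,0,0,10,0,0,40],[0,0,0,20,0,0,40],[0,0,0,20,0,0,40]]]}}

```text
time: 44.6
position: [0.4859, 0.197, 0.0219]
tool_rot: [1.138, 1.255, -1.143]
ft_force: [-0.3, 0.1, -1.8]
grip_width: 0.617
```

```bash
python3 - <<'E'
from h import *
st();print(goT([510.6,220.3,21.4],5.4,-90))
im,i=shot("wrist"); np.save("pics/w14.npy",im); s=ctrl.get_state()
H=hsv(im); V=H[...,2]
# scan rows: pad far edge (bright) and pocket dark strip, along columns
for c in (280,300,320,340):
    print(c,V[140:185,c].tolist())
for r in (160,164,172,178,184): print(r,V[r,240:390].tolist()) if r in(164,178) else None
E
```

```text
tip [486.  197.   43.5] axis [-0.  0. -1.] F [-0.3  0.1 -1.8] g 53.7 q [-0.02  0.26 -0.46  1.94  0.13  0.98 -2.02] t 44.6
[-0.0, -0.0, 0.2, 22.0, 26.8, -20.9]
280 [75, 73, 72, 72, 73, 74, 74, 73, 72, 73, 73, 73, 73, 73, 73, 73, 73, 72, 72, 72, 71, 72, 71, 70, 70, 70, 79, 111, 140, 153, 175, 219, 240, 244, 245, 245, 245, 245, 244, 245, 245, 244, 244, 240, 224]
300 [75, 75, 75, 75, 74, 75, 74, 75, 75, 75, 76, 75, 76, 76, 76, 76, 76, 76, 75, 76, 75, 75, 75, 75, 75, 75, 87, 116, 144, 158, 185, 224, 240, 244, 245, 245, 245, 245, 245, 245, 245, 245, 245, 245, 245]
320 [76, 77, 77, 78, 78, 78, 78, 77, 79, 79, 80, 80, 80, 80, 81, 80, 80, 80, 82, 82, 80, 81, 81, 81, 81, 81, 93, 120, 147, 162, 188, 225, 241, 244, 245, 245, 245, 245, 245, 245, 245, 245, 245, 245, 245]
340 [194, 193, 194, 194, 194, 193, 194, 193, 194, 194, 194, 193, 193, 192, 193, 193, 194, 193, 192, 192, 192, 192, 192, 191, 190, 181, 158, 142, 153, 166, 190, 225, 241, 244, 245, 245, 245, 245, 245, 245, 245, 245, 245, 245, 245]
164 [60, 63, 64, 62, 63, 64, 63, 63, 64, 64, 64, 64, 65, 65, 64, 66, 64, 65, 65, 66, 66, 66, 67, 66, 6
[... 603 characters left out ...]
, 62, 64, 62, 62, 63, 63, 64, 63, 63, 66, 89, 147, 216, 241, 245, 246, 246, 246, 246, 246, 246, 246, 246, 245, 245, 245, 245, 245, 245, 245, 245, 245, 244, 244, 244, 245, 245, 245, 245, 245, 245, 245, 244, 245, 245, 245, 245, 245, 245, 245, 245, 245, 245, 245, 244, 244, 244, 245, 245, 245, 245, 245, 245, 245, 245, 245, 245, 245, 245, 245, 244, 245, 245, 245, 245, 244, 244, 244, 244, 245, 245, 245, 245, 245, 245, 245, 245, 245, 245, 245, 245, 245, 245, 244, 244, 244, 244, 244, 244, 245, 244, 244, 244, 244, 244, 244, 243, 243, 243, 243, 243, 243, 243, 244, 244, 244, 243, 240, 225, 205, 194, 190, 192, 191, 191, 192, 191, 190, 181, 160, 137, 137, 150, 163, 185, 219, 237, 242, 243, 244, 244, 244]
```

Call:
{"method": "servo_tool", "body": {"commands": [[[0,0,0,0,13,-10,40],[0,0,0,0,26.8,-20.9,40],[0,0,0,2,26.8,-20.9,40],[0,0,0,2,26.8,-20.9,40]]]}}

```text
time: 45.15
position: [0.511, 0.2217, 0.0209]
tool_rot: [1.138, 1.255, -1.14]
ft_force: [-0.0, -1.4, -1.7]
grip_width: 0.615
```

```bash
cat > fit.py <<'E'
from h import *
# far edge of pad (bright, at top height) and of pocket (dark strip, z=20) in the wrist view
im,i=shot("wrist"); s=ctrl.get_state(); V=hsv(im)[...,2].astype(int); tz=s["position"][2]+OFF/1000
top=tz-.0045+.016
P=[];Q=[]
for c in range(285,345,6):
    col=V[120:200,c]
    b=np.argmax(col>225); 
    d=[k for k in range(0,b) if col[k]<110]
    P.append((c,120+b)); 
    if d: Q.append((c,120+d[0]))
def edges(r,t,lo,up):
    row=V[r]; k=[c for c in range(lo,up) if row[c]>t]; return k[0],k[-1]
r=int(np.median([p[1] for p in P]))+5
l,rr=edges(r,215,230,400)
print("padL/R",cast("wrist",i,[(l,r),(rr,r)],top)[:,:2].round(4)*1000)
a=cast("wrist",i,P,top)[:,:2]*1000; print("pad far",a.mean(0).round(1),np.degrees(np.arctan2(*(a[0]-a[-1])))-90)
if Q:
    q=cast("wrist",i,Q,.020)[:,:2]*1000; print("pocket far",q.mean(0).round(1),len(Q),(q-a[:len(q)]).mean(0).round(1))
    rq=int(np.median([p[1] for p in Q]))+2; row=V[rq]; print(rq,r,[(c,int(row[c])) for c in range(240,395,3)])
st()
E
python3 fit.py; python3 -c "
from h import *
print(goT([510.6,220.3,21.4],5.4,-90))"
```

```text
padL/R [[549.1 251.3]
 [554.  198.6]]
pad far [553.9 225.7] -95.36018276598337
pocket far [555.7 225.9] 10 [1.8 0.3]
161 177 [(240, 186), (243, 185), (246, 184), (249, 185), (252, 186), (255, 186), (258, 186), (261, 185), (264, 185), (267, 138), (270, 64), (273, 53), (276, 63), (279, 69), (282, 70), (285, 69), (288, 69), (291, 70), (294, 66), (297, 66), (300, 70), (303, 76), (306, 78), (309, 76), (312, 78), (315, 79), (318, 76), (321, 76), (324, 75), (327, 82), (330, 83), (333, 83), (336, 84), (339, 84), (342, 84), (345, 81), (348, 82), (351, 85), (354, 88), (357, 89), (360, 100), (363, 158), (366, 182), (369, 180), (372, 181), (375, 181), (378, 181), (381, 181), (384, 180), (387, 180), (390, 178), (393, 179)]
tip [511.  221.4  42.5] axis [-0.  0. -1.] F [-0.9 -0.  -3.1] g 53.6 q [-0.06  0.32 -0.46  1.86  0.17  1.   -2.06] t 45.2
[0.0, -0.0, 0.1, 21.1, -0.4, 1.1]
```

```bash
python3 - <<'E'
from h import *
i=vision.camera_info("wrist"); q=cast("wrist",i,[(267.5,161),(362,161)],.02)*1000; print(q.round(1),q.mean(0).round(1))
E
```

```text
[[552.2 252.4  20. ]
 [557.6 195.5  20. ]] [554.9 223.9  20. ]
```

Call:
{"method": "servo_tool", "body": {"commands": [[[0,0,0,8,-0.2,1.2,40],[0,0,0,16,-0.2,1.2,40],[0,0,0,20.5,-0.2,1.2,40],[0,0,0,20.5,-0.2,1.2,40]]]}}

```text
time: 45.7
position: [0.5106, 0.2203, 0.0]
tool_rot: [1.138, 1.255, -1.14]
ft_force: [0.6, -0.6, -1.2]
grip_width: 0.614
```

Call:
{"method": "servo_tool", "body": {"commands": [[[0,0,0,0,0,0,68],[0,0,0,0,0,0,68],[0,0,0,0,0,0,68],[0,0,0,-30,0,0,68],[0,0,0,-45,1,0,0]]]}}

```text
time: 46.32
position: [0.5132, 0.2211, 0.0473]
tool_rot: [1.14, 1.254, -1.138]
ft_force: [0.9, -0.1, 0.0]
grip_width: 0.729
```

Call:
{"method": "servo_tool", "body": {"commands": [[[0,0,0,0,0,0,0],[0,0,0,0,0,0,0],[0,0,0,0,0,0,0],[0,0,0,0,0,0,0],[0,0,0,10,0,0,0]]]}}

```text
time: 46.95
position: [0.5127, 0.2209, 0.0357]
tool_rot: [1.14, 1.254, -1.139]
ft_force: [-0.1, -0.3, -0.3]
grip_width: 0.185
```

Call:
{"method": "servo_tool", "body": {"commands": [[[0,0,0,10,0,0,0],[0,0,0,20,0,0,0],[0,0,0,22,0,0,0],[0,0,0,24,0,0,0],[0,0,0,26,0,0,0]]]}}

```text
time: 47.58
position: [0.5125, 0.2208, 0.0099]
tool_rot: [1.139, 1.254, -1.139]
ft_force: [0.1, -0.9, 0.5]
grip_width: 0.006
```

Call:
{"method": "servo_tool", "body": {"commands": [[[0,0,0,1,0,0,0],[0,0,0,2,0,0,0],[0,0,0,3,0,0,0],[0,0,0,4,0,0,0]]]}}

```text
time: 48.08
position: [0.5125, 0.2209, 0.0063]
tool_rot: [1.139, 1.254, -1.139]
ft_force: [-0.8, -0.6, 5.3]
grip_width: 0.004
```

Call:
{"method": "servo_tool", "body": {"commands": [[[0,0,0,1,0,0,0],[0,0,0,2,0,0,0],[0,0,0,3,0,0,0]]]}}

```text
time: 48.45
position: [0.5124, 0.2212, 0.0031]
tool_rot: [1.14, 1.255, -1.139]
ft_force: [-1.9, -0.1, 9.7]
grip_width: 0.007
```

Call:
{"method": "servo_tool", "body": {"commands": [[[0,0,0,1,0,0,0],[0,0,0,2,0,0,0],[0,0,0,2,0,0,0]]]}}

```text
time: 48.82
position: [0.5125, 0.2212, 0.0031]
tool_rot: [1.139, 1.254, -1.139]
ft_force: [-6.0, -2.2, 18.0]
grip_width: 0.004
```

Call:
{"method": "servo_tool", "body": {"commands": [[[0,0,0,-40,0,0,50],[0,0,0,-90,0,0,50],[0,0,0,-120,0,0,50],[0,0,0,-120,0,0,50]]]}}

```text
time: 49.32
position: [0.5139, 0.2211, 0.123]
tool_rot: [1.142, 1.252, -1.136]
ft_force: [-0.1, 0.2, -0.8]
grip_width: 0.375
```

```bash
python3 det.py; python3 - <<'E'
from h import *
st(); print(goT([545,-404,140],-10.5,-90))
E
```

```text
dark
 (533.4, -407.8, 85.8, 54.8, -10.5, [455.0, 217.0])
red [(621.9, 232.1, 114.4, 83.9, -84.8, [226.0, 182.0])]
metal [(1054.2, -587.2, 80.3, 69.3, -43.6, [514.0, 33.0])]
tip [512.6 220.4 142.5] axis [-0.  0. -1.] F [-0.1 -1.1 -0. ] g 36.4 q [-0.03  0.21 -0.48  1.77  0.1   1.18 -2.01] t 49.375
[15.9, -0.1, 0.0, 1.9, -26.9, 624.7]
```

Call:
{"method": "servo_tool", "body": {"commands": [[[0,0,0,0,-2,60,75],[0,0,0,0,-4,120,75],[0,0,0,0,-6,180,75],[0,0,0,0,-9,240,75],[0,0,0,0,-13,300,75]]]}}

```text
time: 50.0
position: [0.5262, -0.0813, 0.1181]
tool_rot: [1.138, 1.258, -1.142]
ft_force: [1.6, 0.1, 0.1]
grip_width: 0.853
```

Call:
{"method": "servo_tool", "body": {"commands": [[[0,0,0,0,-2,60,75],[0,0,0,0,-4,120,75],[0,0,0,0,-6,180,75],[8,0,0,0,-9,240,75],[15.9,0,0,0,-13,300,75]]]}}

```text
time: 50.62
position: [0.542, -0.3804, 0.1172]
tool_rot: [1.345, 1.121, -1.349]
ft_force: [1.0, 0.4, -0.2]
grip_width: 0.858
```

Call:
{"method": "servo_tool", "body": {"commands": [[[0,0,0,0,0,20,75],[0,0,0,0,0,25,75],[0,0,0,0,0,25,75],[0,0,0,0,0,25,75]]]}}

```text
time: 51.12
position: [0.5399, -0.4013, 0.12]
tool_rot: [1.341, 1.122, -1.34]
ft_force: [-0.5, -0.7, 0.4]
grip_width: 0.862
```

```bash
python3 - <<'E'
from h import *
im,i=shot("wrist"); V=hsv(im)[...,2];st()
for t in(50,60): print(*[r for r in rects("wrist",im,i,V<t,.016,60,110) if r[3]>40],sep="\n")
print(goT([535.5,-408,110],-10.5,-125))
E
```

```text
tip [ 539.9 -401.6  141.8] axis [-0.  0. -1.] F [-0.1 -0.2  0.5] g 74.6 q [ 0.62  0.41 -0.03  1.49  0.01  1.24 -1.16] t 51.175
(412.1, -511.5, 94.7, 42.1, 89.9, [433.0, 282.0])
(414.8, -517.7, 100.2, 57.5, -79.0, [438.0, 278.0])
(534.3, -408.8, 79.6, 51.9, -10.5, [315.0, 194.0])
[0.2, -0.0, -34.9, 27.9, -15.5, 7.1]
```

Call:
{"method": "servo_tool", "body": {"commands": [[[0,0,-10,7,-4,3,70],[0,0,-20,14,-8,6,70],[0,0,-30,22,-12,7,70],[0,0,-34.9,28,-15.5,7,70],[0,0,-34.9,28,-15.5,7,70]]]}}

```text
time: 51.8
position: [0.523, -0.4055, 0.088]
tool_rot: [1.028, 1.612, -1.763]
ft_force: [-0.5, -0.2, 0.5]
grip_width: 0.808
```

Call:
{"method": "servo_tool", "body": {"commands": [[[0,0,0,20,14,0,70],[0,0,0,40,28,0,70],[0,0,0,60,42,0,70],[0,0,0,60,42,0,70]]]}}

```text
time: 52.3
position: [0.5204, -0.4069, 0.016]
tool_rot: [1.03, 1.611, -1.766]
ft_force: [0.6, 0.3, 1.0]
grip_width: 0.806
```

```bash
python3 - <<'E'
from h import *
st(); print(goT([535.5,-408.2,5.5],-10.5,-125))
E
```

```text
tip [ 532.7 -409.2   33.6] axis [-0.57  0.11 -0.82] F [0.6 0.3 1. ] g 70.1 q [ 0.5   0.97  0.03  0.96  0.17  1.8  -1.24] t 52.3
[0.1, -0.1, 0.3, 21.4, 18.5, -1.4]
```

Call:
{"method": "servo_tool", "body": {"commands": [[[0,0,0,11,9,-1.4,70],[0,0,0,21,18.5,-1.4,70],[0,0,0,21,18.5,-1.4,70],[0,0,0,21,18.5,-1.4,40],[0,0,0,21,18.5,-1.4,40]]], "newtons": 45}}

```text
time: 52.92
position: [0.526, -0.4073, -0.0084]
tool_rot: [1.032, 1.604, -1.764]
ft_force: [0.8, -0.3, 0.1]
grip_width: 0.659
```

Call:
{"method": "servo_tool", "body": {"commands": [[[0,0,0,0,0,0,40],[0,0,0,0,0,0,40],[0,0,0,0,0,0,40]]]}}

```text
time: 53.3
position: [0.5259, -0.4073, -0.0084]
tool_rot: [1.032, 1.604, -1.765]
ft_force: [0.2, 0.9, 3.4]
grip_width: 0.609
```

```bash
python3 - <<'E'
from h import *
st()
E
```

```text
tip [ 538.1 -409.5    9.3] axis [-0.56  0.1  -0.82] F [0.2 0.9 3.4] g 53.0 q [ 0.5   1.    0.03  0.95  0.17  1.77 -1.25] t 53.3
```

Call:
{"method": "servo_tool", "body": {"commands": [[[0,0,0,-20,-14,0,40],[0,0,0,-60,-42,0,40],[0,0,8,-105,-80,0,40],[0,0,17,-115,-80,0,40],[0,0,27,-120,-80,0,40]]]}}

```text
time: 53.92
position: [0.5305, -0.4085, 0.1387]
tool_rot: [1.286, 1.221, -1.436]
ft_force: [-0.4, -0.4, -2.0]
grip_width: 0.615
```

```bash
python3 - <<'E'
from h import *
st(); print(goT([690,-236,140],0,-70)); print(goT([690,-236,140],0,-90))
E
```

```text
tip [ 533.3 -408.9  160.2] axis [-0.13  0.02 -0.99] F [-0.4 -0.4 -2. ] g 53.5 q [ 0.6   0.49 -0.02  1.35  0.06  1.42 -1.19] t 53.925
[-10.5, 1.3, 27.4, 1.3, 134.2, -199.9]
[-10.4, -0.6, 7.4, 3.5, 127.2, -198.5]
```

Call:
{"method": "servo_tool", "body": {"commands": [[[-2,0,6,0,27,-40,40],[-4,0.5,12,0,54,-80,40],[-6,1,18,1,80,-120,40],[-8,1.3,23,1,107,-160,40],[-10.5,1.3,27.4,1.3,134,-200,40]]]}}

```text
time: 54.55
position: [0.6958, -0.2343, 0.117]
tool_rot: [1.354, 0.956, -0.95]
ft_force: [-0.5, -0.4, -1.3]
grip_width: 0.613
```

```bash
python3 - <<'E'
from h import *
st(); print(goT([690,-236,110],0,-40))
E
```

```text
tip [ 688.5 -234.4  137.3] axis [ 0.34  0.   -0.94] F [-0.5 -0.4 -1.3] g 53.3 q [ 0.51  0.32 -0.19  1.68 -0.08  0.83 -1.19] t 54.55
[-0.0, -0.2, 30.3, 23.3, 3.1, 1.8]
```

Call:
{"method": "servo_tool", "body": {"commands": [[[0,0,7,5,1,1,40],[0,0,14,10,1.5,1.8,40],[0,0,21,15,2,1.8,40],[0,0,27,20,3,1.8,40],[0,0,30.3,23,3,1.8,40]]]}}

```text
time: 55.18
position: [0.7084, -0.232, 0.094]
tool_rot: [1.497, 0.59, -0.564]
ft_force: [0.5, 0.3, -2.3]
grip_width: 0.612
```

```bash
python3 - <<'E'
from h import *
st()
for z in(70,52,47): print(goT([690,-236,z],0,-40))
E
```

```text
tip [ 692.4 -232.4  108.5] axis [ 0.74  0.02 -0.67] F [ 0.5  0.3 -2.3] g 53.2 q [ 1.16  0.32 -0.77  2.07 -1.05  0.19 -0.08] t 55.175
[0.1, -1.0, 2.2, 24.1, -29.3, 4.3]
[0.1, -1.0, 2.2, 36.2, -42.6, 4.5]
[0.1, -1.0, 2.2, 39.5, -46.3, 4.5]
```

Call:
{"method": "servo_tool", "body": {"commands": [[[0,0,1,9,-11,2,40],[0,-1,2,18,-22,4,40],[0,-1,2.2,26,-31,4,40],[0,-1,2.2,32,-38,4,40],[0,-1,2.2,36,-42.6,4,40]]]}}

```text
time: 55.8
position: [0.7074, -0.2426, 0.0484]
tool_rot: [1.505, 0.575, -0.553]
ft_force: [-0.0, -0.6, -1.7]
grip_width: 0.613
```

Call:
{"method": "servo_tool", "body": {"commands": [[[0,0,0,1,-1.2,0,40],[0,0,0,2,-2.4,0,40],[0,0,0,2.7,-3,0,40],[0,0,0,2.7,-3,0,40]]]}}

```text
time: 56.3
position: [0.7072, -0.2426, 0.045]
tool_rot: [1.503, 0.58, -0.552]
ft_force: [0.2, 0.3, -1.5]
grip_width: 0.609
```

```bash
python3 - <<'E'
from h import *
st()
E
```

```text
tip [ 691.  -243.    59.3] axis [ 0.75  0.02 -0.66] F [ 0.2  0.3 -1.5] g 53.0 q [ 1.25  0.48 -0.86  2.08 -1.56  0.1   0.55] t 56.3
```

Call:
{"method": "servo_tool", "body": {"commands": [[[0,0,0,2,-2.3,0,40],[0,0,0,4,-4.6,0,40],[0,0,0,6,-7,0,40],[0,0,0,7.5,-8.7,0,40],[0,0,0,7.5,-8.7,0,40]]]}}

```text
time: 56.92
position: [0.707, -0.2445, 0.0361]
tool_rot: [1.503, 0.589, -0.554]
ft_force: [-0.1, -0.5, -1.2]
grip_width: 0.614
```

Call:
{"method": "servo_tool", "body": {"commands": [[[0,0,0,0.7,-0.8,0,40],[0,0,0,1.4,-1.6,0,40],[0,0,0,2,-2.3,0,40]]]}}

```text
time: 57.3
position: [0.707, -0.245, 0.034]
tool_rot: [1.503, 0.591, -0.554]
ft_force: [0.2, -0.4, -0.6]
grip_width: 0.615
```

Call:
{"method": "servo_tool", "body": {"commands": [[[0,0,0,0.7,-0.8,0,40],[0,0,0,1.4,-1.6,0,40],[0,0,0,1.4,-1.6,0,40]]]}}

```text
time: 57.68
position: [0.7069, -0.2453, 0.0324]
tool_rot: [1.503, 0.592, -0.554]
ft_force: [-0.1, -0.0, -1.0]
grip_width: 0.616
```

```bash
python3 - <<'E'
from h import *
st()
E
```

```text
tip [ 690.9 -245.9   46.8] axis [ 0.74  0.03 -0.67] F [-0.1 -0.  -1. ] g 53.6 q [ 1.24  0.5  -0.84  2.07 -1.56  0.1   0.57] t 57.675
```

Call:
{"method": "servo_tool", "body": {"commands": [[[0,0,0,0.7,-0.8,0,40],[0,0,0,1.4,-1.6,0,40],[0,0,0,1.4,-1.6,0,40]]]}}

```text
time: 58.05
position: [0.7078, -0.2453, 0.032]
tool_rot: [1.503, 0.593, -0.552]
ft_force: [-3.1, 1.6, 5.0]
grip_width: 0.613
```

Call:
{"method": "servo_tool", "body": {"commands": [[[0,0,0,0.7,-0.8,0,40],[0,0,0,1.4,-1.6,0,40],[0,0,0,1.4,-1.6,0,40]]]}}

```text
time: 58.42
position: [0.7088, -0.2453, 0.032]
tool_rot: [1.503, 0.594, -0.55]
ft_force: [-6.9, 0.7, 13.0]
grip_width: 0.613
```

Call:
{"method": "servo_tool", "body": {"commands": [[[0,0,0,0,-1,0,40],[0,0,0,-2,-2.5,0,40],[0,0,0,-4.5,-4.5,0,40],[0,0,0,-7.5,-7,0,40],[0,0,0,-10.5,-9,0,40]]], "newtons": 10}}

```text
time: 59.05
position: [0.6928, -0.2458, 0.0296]
tool_rot: [1.504, 0.596, -0.554]
ft_force: [2.3, 0.9, 2.3]
grip_width: 0.618
```

Call:
{"method": "servo_tool", "body": {"commands": [[[0,0,0,-3,-3.5,0,40],[0,0,0,-6,-7,0,40],[0,0,0,-9,-10.5,0,40],[0,0,0,-12,-14,0,40],[0,0,0,-15,-18,0,40]]]}}

```text
time: 59.68
position: [0.6694, -0.2479, 0.0272]
tool_rot: [1.504, 0.598, -0.555]
ft_force: [0.3, 0.7, 0.5]
grip_width: 0.615
```

```bash
python3 - <<'E'
from h import *
st()
E
```

```text
tip [ 653.4 -248.5   41.7] axis [ 0.74  0.03 -0.67] F [0.3 0.7 0.5] g 53.5 q [ 1.39  0.51 -0.94  2.14 -1.56  0.1   0.62] t 59.675
```

Same end state as pad A; drag 8 mm further for margin, then release and clear.

Call:
{"method": "servo_tool", "body": {"commands": [[[0,0,0,-1,-4,0,40],[0,0,0,-3,-9,0,40],[0,0,0,-3,-9,0,80],[0,0,0,-3,-9,0,80],[0,0,0,-3,-9,0,80]]]}}

```text
time: 60.3
position: [0.6614, -0.2483, 0.0236]
tool_rot: [1.504, 0.602, -0.555]
ft_force: [-0.4, 0.9, 0.6]
grip_width: 0.862
```

Call:
{"method": "servo_tool", "body": {"commands": [[[0,0,0,0,0,0,80],[0,0,0,-15,18,0,87],[0,0,0,-35,35,0,87],[0,0,-10,-50,50,0,87],[0,0,-20,-70,80,0,87]]]}}

```text
time: 60.92
position: [0.6698, -0.2358, 0.0969]
tool_rot: [1.482, 0.736, -0.606]
ft_force: [0.0, -0.3, -0.5]
grip_width: 0.995
```

```bash
python3 - <<'E'
from h import *
st(); print(goT([620,-30,190],0,-90))
E
```

```text
tip [ 655.7 -237.6  113.2] axis [ 0.65  0.08 -0.75] F [ 0.  -0.3 -0.5] g 86.5 q [ 0.95  0.22 -0.47  2.03 -0.8   0.44 -0.35] t 60.925
[2.6, -4.1, -40.8, -69.8, 12.8, -211.9]
```

Call:
{"method": "servo_tool", "body": {"commands": [[[0,-1,-8,-25,10,-20,87],[0,-2,-16,-40,12,-70,87],[1,-3,-24,-55,12,-120,87],[2,-4,-32,-65,12,-170,87],[2.6,-4.1,-40.8,-70,13,-212,87]]]}}

```text
time: 61.55
position: [0.6207, -0.0297, 0.1718]
tool_rot: [1.229, 1.174, -1.173]
ft_force: [2.4, 0.5, -0.2]
grip_width: 0.995
```

Call:
{"method": "servo_tool", "body": {"commands": [[[0,0,0,0,0,0,87],[0,0,0,0,0,0,87]]]}}

```text
time: 61.8
position: [0.6212, -0.0299, 0.1684]
tool_rot: [1.23, 1.178, -1.167]
ft_force: [0.2, -1.5, 0.7]
grip_width: 1.002
```

```bash
python3 det.py; python3 - <<'E'
from h import *
st(); print(goT([621,-248.5,100],1.7,-90))
E
```

```text
dark
 (503.6, 310.9, 87.2, 55.8, 5.2, [191.0, 225.0])
red [(621.9, 232.1, 114.4, 83.9, -84.8, [226.0, 182.0])]
metal [(278.0, 343.2, 65.3, 65.2, -42.9, [176.0, 309.0]), (512.3, 223.6, 83.4, 53.5, 5.8, [223.0, 222.0]), (519.4, 132.0, 83.2, 53.5, 5.2, [257.0, 220.0]), (621.0, -250.3, 80.0, 54.8, 0.6, [397.0, 184.0]), (1063.0, 692.9, 91.6, 68.4, 60.1, [68.0, 27.0]), (1054.8, 218.6, 107.9, 61.8, -18.7, [231.0, 29.0])]
tip [619.6 -31.7 189.9] axis [ 0.05  0.   -1.  ] F [-0.5 -0.  -0.4] g 87.1 q [ 0.33  0.26 -0.38  1.61  0.1   1.24 -1.63] t 61.85
[-1.5, -0.1, -2.8, 89.3, -4.9, 217.1]
```

Call:
{"method": "servo_tool", "body": {"commands": [[[0,0,0,10,0,45,75],[0,0,0,30,-1,90,75],[-0.5,0,-2.8,50,-3,140,75],[-0.5,0,-2.8,75,-5,190,75],[-0.5,0,-2.8,89,-5,218,75]]]}}

```text
time: 62.48
position: [0.618, -0.2548, 0.0772]
tool_rot: [1.205, 1.214, -1.206]
ft_force: [0.3, 1.1, 0.2]
grip_width: 0.864
```

Call:
{"method": "servo_tool", "body": {"commands": [[[0,0,0,20,0,0,75],[0,0,0,40,0,0,75],[0,0,0,50,0,0,75],[0,0,0,50,0,0,75]]]}}

```text
time: 62.98
position: [0.6214, -0.2463, 0.0285]
tool_rot: [1.2, 1.219, -1.196]
ft_force: [-0.2, 0.8, -0.2]
grip_width: 0.864
```

```bash
python3 - <<'E'
from h import *
im,i=shot("wrist"); H=hsv(im);st()
m=(H[...,2]>80)&(H[...,1]<20); m[250:]=0
print([r for r in rects("wrist",im,i,m,.016,45,110) if r[3]>30])
print(goT([621,-250,5],0.8,-90))
E
```

```text
tip [ 622.1 -246.9   51.1] axis [ 0.  0. -1.] F [ 0.8  0.1 -0.4] g 74.8 q [ 0.53  0.5  -0.25  1.57  0.13  1.09 -1.31] t 63.025
[(623.5, -251.2, 51.9, 41.3, -89.3, [320.0, 230.0]), (647.6, -248.5, 52.4, 30.7, -88.3, [317.0, 184.0])]
[0.1, -0.2, -0.1, 46.1, -1.2, 3.3]
```

Call:
{"method": "servo_tool", "body": {"commands": [[[0,0,0,10,-1.2,2.7,70],[0,0,0,30,-1.2,2.7,70],[0,0,0,45.5,-1.2,2.7,70],[0,0,0,45.5,-1.2,2.7,40],[0,0,0,45.5,-1.2,2.7,40]]], "newtons": 35}}

```text
time: 63.65
position: [0.6209, -0.2506, -0.0161]
tool_rot: [1.202, 1.217, -1.197]
ft_force: [1.1, -0.6, 1.0]
grip_width: 0.657
```

Call:
{"method": "servo_tool", "body": {"commands": [[[0,0,0,0,0,0,40],[0,0,0,0,0,0,40],[0,0,0,0,0,0,40]]]}}

```text
time: 64.03
position: [0.6209, -0.2507, -0.0157]
tool_rot: [1.202, 1.216, -1.197]
ft_force: [-0.4, -0.7, -0.7]
grip_width: 0.617
```

Call:
{"method": "servo_tool", "body": {"commands": [[[0,0,0,-20,0,0,40],[0,0,0,-60,0,0,40],[0,0,0,-80,0,0,40],[0,0,0,-80,0,0,40],[0,0,0,-80,0,0,40]]]}}

```text
time: 64.65
position: [0.6196, -0.2506, 0.0627]
tool_rot: [1.201, 1.218, -1.198]
ft_force: [-0.5, 0.0, -1.3]
grip_width: 0.612
```

```bash
python3 - <<'E'
from h import *
st();print(goT([560,20,85],5.4,-90))
E
```

```text
tip [ 619.6 -250.6   84.3] axis [-0.  0. -1.] F [-0.5  0.  -1.3] g 53.2 q [ 0.54  0.47 -0.26  1.55  0.12  1.15 -1.3 ] t 64.65
[-4.6, -0.2, 0.0, 0.2, -56.0, -271.3]
```

Call:
{"method": "servo_tool", "body": {"commands": [[[0,0,0,0,-12,-55,40],[0,0,0,0,-24,-112,40],[-2,0,0,0,-36,-170,40],[-4,0,0,0,-48,-225,40],[-4.6,0,0,0,-56,-271,40]]]}}

```text
time: 65.28
position: [0.5588, 0.0219, 0.0629]
tool_rot: [1.14, 1.257, -1.138]
ft_force: [-0.3, -0.1, -1.8]
grip_width: 0.615
```

Call:
{"method": "servo_tool", "body": {"commands": [[[0,0,0,0,0,0,40],[0,0,0,0,0,0,40]]]}}

```text
time: 65.53
position: [0.5601, 0.0187, 0.0633]
tool_rot: [1.141, 1.254, -1.14]
ft_force: [0.3, -0.2, -1.6]
grip_width: 0.613
```

```bash
python3 - <<'E'
from h import *
st();print(goT([503.2,309.7,75],5.4,-90))
E
```

```text
tip [560.1  18.7  84.9] axis [-0.  0. -1.] F [ 0.3 -0.2 -1.6] g 53.3 q [ 0.28  0.27 -0.41  1.82  0.12  1.07 -1.65] t 65.525
[-0.0, -0.1, 0.0, 10.5, -29.4, -295.0]
```

Call:
{"method": "servo_tool", "body": {"commands": [[[0,0,0,0,-6,-60,40],[0,0,0,0,-12,-120,40],[0,0,0,0,-18,-180,40],[0,0,0,0,-24,-240,40],[0,0,0,10,-29.4,-295,40]]]}}

```text
time: 66.15
position: [0.5053, 0.3107, 0.0552]
tool_rot: [1.145, 1.251, -1.139]
ft_force: [1.0, -0.5, -1.9]
grip_width: 0.613
```

Call:
{"method": "servo_tool", "body": {"commands": [[[0,0,0,15,0,0,40],[0,0,0,31,0,0,40],[0,0,0,31,0,0,40],[0,0,0,31,0,0,40]]]}}

```text
time: 66.65
position: [0.5052, 0.3088, 0.0243]
tool_rot: [1.144, 1.251, -1.14]
ft_force: [-0.1, 0.2, -0.7]
grip_width: 0.619
```

```bash
python3 fit.py; python3 -c "
from h import *
print(goT([503.2,309.7,23],5.4,-90))"
```

```text
padL/R [[542.2 337.7]
 [546.8 286.5]]
pad far [546.9 312.5] -95.11992756997428
pocket far [547.5 312.7] 10 [0.6 0.2]
164 179 [(240, 166), (243, 175), (246, 175), (249, 174), (252, 175), (255, 174), (258, 174), (261, 173), (264, 112), (267, 54), (270, 59), (273, 66), (276, 61), (279, 61), (282, 62), (285, 58), (288, 61), (291, 69), (294, 69), (297, 70), (300, 67), (303, 68), (306, 68), (309, 68), (312, 65), (315, 74), (318, 75), (321, 75), (324, 75), (327, 73), (330, 75), (333, 75), (336, 72), (339, 79), (342, 80), (345, 81), (348, 82), (351, 80), (354, 84), (357, 139), (360, 171), (363, 172), (366, 171), (369, 171), (372, 170), (375, 170), (378, 170), (381, 169), (384, 169), (387, 169), (390, 169), (393, 169)]
tip [505.2 309.3  46.3] axis [ 0.  0. -1.] F [ 0.1  0.2 -1.6] g 53.6 q [-0.14  0.4  -0.54  1.78  0.23  1.03 -2.25] t 66.7
[-0.2, -0.1, -0.1, 23.3, -2.0, -0.4]
```

```bash
python3 - <<'E'
from h import *
i=vision.camera_info("wrist"); q=cast("wrist",i,[(264.3,164),(356.7,164)],.02)*1000; print(q.round(1),q.mean(0).round(1)); st()
E
```

```text
[[544.  342.7  20. ]
 [549.1 285.7  20. ]] [546.6 314.2  20. ]
tip [505.2 309.3  46.3] axis [ 0.  0. -1.] F [ 0.1  0.2 -1.6] g 53.6 q [-0.14  0.4  -0.54  1.78  0.23  1.03 -2.25] t 66.7
```

Call:
{"method": "servo_tool", "body": {"commands": [[[0,0,0,8,-1.6,-1.2,40],[0,0,0,16,-1.6,-1.2,40],[0,0,0,22,-1.6,-1.2,40],[0,0,0,23,-1.6,-1.2,40],[0,0,0,23,-1.6,-1.2,40]]]}}

```text
time: 67.32
position: [0.5022, 0.3111, 0.001]
tool_rot: [1.141, 1.253, -1.139]
ft_force: [0.1, -1.7, -1.9]
grip_width: 0.617
```

```bash
python3 - <<'E'
from h import *
st()
E
```

```text
tip [502.2 311.1  22.6] axis [ 0.  0. -1.] F [ 0.1 -1.7 -1.9] g 53.7 q [-0.15  0.43 -0.53  1.79  0.25  0.99 -2.27] t 67.325
```

Call:
{"method": "servo_tool", "body": {"commands": [[[0,0,0,0,0,0,68],[0,0,0,0,0,0,68],[0,0,0,0,0,0,68],[0,0,0,-30,0,0,68],[0,0,0,-45,1,0,0]]]}}

```text
time: 67.95
position: [0.5041, 0.3124, 0.0479]
tool_rot: [1.144, 1.252, -1.135]
ft_force: [0.3, 0.2, 1.1]
grip_width: 0.732
```

Call:
{"method": "servo_tool", "body": {"commands": [[[0,0,0,0,0,0,0],[0,0,0,0,0,0,0],[0,0,0,0,0,0,0],[0,0,0,0,0,0,0],[0,0,0,10,0,0,0]]]}}

```text
time: 68.58
position: [0.5039, 0.3119, 0.0363]
tool_rot: [1.143, 1.253, -1.137]
ft_force: [0.6, -0.2, -0.3]
grip_width: 0.186
```

Call:
{"method": "servo_tool", "body": {"commands": [[[0,0,0,10,0,0,0],[0,0,0,20,0,0,0],[0,0,0,22,0,0,0],[0,0,0,24,0,0,0],[0,0,0,26,0,0,0]]]}}

```text
time: 69.2
position: [0.5037, 0.3119, 0.0104]
tool_rot: [1.143, 1.253, -1.137]
ft_force: [-0.4, 0.1, -0.7]
grip_width: 0.005
```

Call:
{"method": "servo_tool", "body": {"commands": [[[0,0,0,1,0,0,0],[0,0,0,2,0,0,0],[0,0,0,3,0,0,0],[0,0,0,4,0,0,0]]]}}

```text
time: 69.7
position: [0.5038, 0.3121, 0.0068]
tool_rot: [1.143, 1.253, -1.137]
ft_force: [-0.8, 0.3, 4.2]
grip_width: 0.008
```

Call:
{"method": "servo_tool", "body": {"commands": [[[0,0,0,1,0,0,0],[0,0,0,2,0,0,0],[0,0,0,3,0,0,0]]]}}

```text
time: 70.08
position: [0.5038, 0.3114, 0.0032]
tool_rot: [1.142, 1.252, -1.138]
ft_force: [-0.4, -1.4, 9.6]
grip_width: 0.007
```

Call:
{"method": "servo_tool", "body": {"commands": [[[0,0,0,1,0,0,0],[0,0,0,2,0,0,0],[0,0,0,2,0,0,0]]]}}

```text
time: 70.45
position: [0.5038, 0.3113, 0.0031]
tool_rot: [1.142, 1.251, -1.138]
ft_force: [-3.3, -4.0, 15.0]
grip_width: 0.003
```

Pressed to the same 3.1 mm stop as the others. Lift, move aside, and check.

Call:
{"method": "servo_tool", "body": {"commands": [[[0,0,0,-40,0,0,40],[0,0,0,-90,0,0,40],[0,0,0,-150,0,0,40],[0,0,0,-150,0,60,40],[0,0,0,-150,0,120,40]]]}}

```text
time: 71.08
position: [0.5144, 0.1908, 0.1512]
tool_rot: [1.141, 1.253, -1.136]
ft_force: [1.2, -1.1, -0.6]
grip_width: 0.432
```

Call:
{"method": "servo_tool", "body": {"commands": [[[0,0,0,0,0,60,40],[0,0,0,0,0,120,40],[0,0,0,0,0,180,40],[0,0,0,0,0,240,40],[0,0,0,0,0,300,40]]]}}

```text
time: 71.7
position: [0.5419, -0.1088, 0.1496]
tool_rot: [1.142, 1.254, -1.139]
ft_force: [-0.1, 0.3, 0.2]
grip_width: 0.464
```

Call:
{"method": "servo_tool", "body": {"commands": [[[0,0,0,0,0,0,40],[0,0,0,0,0,0,40],[0,0,0,0,0,0,40]]]}}

```text
time: 72.08
position: [0.5424, -0.1049, 0.1499]
tool_rot: [1.14, 1.255, -1.136]
ft_force: [0.1, -0.1, -0.4]
grip_width: 0.461
```

```bash
python3 det.py; python3 - <<'E'
from h import *
st(); im,i=shot("top"); im2,_=shot("scene")
cv2.imwrite("pics/f.png",np.vstack([cv2.resize(im[150:260,150:320],(600,388)),cv2.resize(im2[200:390,250:460],(235,212)) if 0 else cv2.resize(im2[205:300,300:590],(600,197))])[:,:,::-1])
H=hsv(im); print("blue",rects("top",im,i,(H[...,0]>100)&(H[...,0]<130)&(H[...,1]>120),.032,30,80))
E
```

```text
dark
red [(621.9, 232.1, 114.4, 83.9, -84.8, [226.0, 182.0])]
metal [(181.9, -695.0, 75.2, 43.9, 5.6, [568.0, 351.0]), (278.0, 343.2, 65.3, 65.2, -42.9, [176.0, 309.0]), (449.8, 633.2, 80.8, 41.2, -16.1, [72.0, 243.0]), (502.2, 312.1, 83.1, 52.8, 5.1, [191.0, 226.0]), (512.3, 223.6, 83.4, 53.5, 5.5, [223.0, 222.0]), (519.4, 132.0, 83.3, 53.4, 5.4, [257.0, 220.0])]
tip [ 542.5 -105.   171.6] axis [ 0.  0. -1.] F [0.1 0.4 0.4] g 40.0 q [ 0.41  0.16 -0.29  1.76  0.05  1.23 -1.37] t 72.125
blue [(375.1, -242.9, 41.9, 13.2, -0.1, [395.0, 276.0]), (782.9, -155.2, 52.9, 49.2, 0.3, [363.0, 125.0])]
```

View pics/f.png

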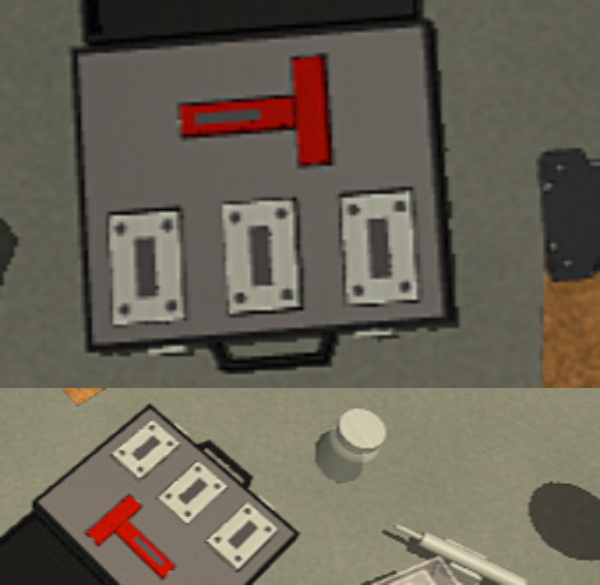

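```bash
python3 -c "
from bench import close_job
print(close_job())"
```

```text
the job is handed in; nothing more can be done
None
```

The case is packed and handed in at about 72 s of the 210 s. All three riser pads lie metal side up in the near row, and the red tool is in the T cutout.

- **Turning over:** two pads (riser_a and riser_b) lay rubber side up. I stood each on edge on the bare bench, not on the mat, and tipped it over. riser_c was already metal side up.
- **Seating:** each part was pressed with shut fingers to about 17–18 N for riser_a and the tool, 15 N for riser_b and 44 N for riser_c. All four stopped at the same reading of about 3.1 mm, which fits fully home. The 44 N on riser_c was above the suggested 10–20 N.
- **Last pictures:** no rubber face shows any more, and the top view has all three pads and the tool flush in the insert, with the gripper well clear. Pad spacing there read 92 and 89 mm against 90 expected, which is within the clearance.
- **Wheels and jar:** wheel 2 reads unchanged and the jar looks upright in its place. Wheel 1 was partly hidden by the arm in that last picture; an earlier one, taken before the last pad was turned, showed it where it started.
- **What went wrong along the way:** the reported TCP sits about 21 mm beyond the real fingertips, so the first grasps closed above riser_c. In finding this I pressed on it with about 38 N. I corrected for the offset from then on.

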